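# Put the day's accessories away on the closet shelf

### The job

Tidy the accessories into their places: lay the watch flat on the floor of the open watch case, setting it down gently, put one ring in each half of the ring tray, and put both cufflinks in the cufflink cup. Leave the cologne bottle and the polish tin standing where they are.

Things in the scene. Friction and masses are not known exactly. Their poses are not given: they have to be found in the camera images.
- watch: Loose rigid steel bangle watch, 90 g, lying on its side: from above an open oval hoop, 61 (x) by 54 mm (y), with the thicker watch head (10 x 30 mm) at its +x end. Band 4 mm thick, 22 mm high; head 24 mm high plus a 3 mm crown on top. Origin: centre of the hoop at its underside, z up. Grip across the outside of the hoop along y (54 mm, flat sides), fingertips about 13 mm above the underside.
- band_ring: Loose plain steel finger ring, 15 g, lying flat with its hole up: 24 mm outside, 18 mm hole, 9 mm high. Origin: centre of its underside. Grip across its outside at any yaw, fingertips close to the shelf.
- signet_ring: Loose steel signet ring, 16 g, lying flat with its hole up: 24 mm outside, 18 mm hole, 9 mm high, with a flat face plate (14 mm wide, its outer face 15.5 mm from the axis) on its +x side. Origin: centre of the hoop's underside, z up. Grip across the outside of the hoop along its y axis (24 mm).
- cufflink_a: Loose steel cufflink, 14 g, standing face down: round face disc 18 mm across, 6 mm thick, on the shelf, a 4.4 mm post up from it and a toggle bar (6 mm thick, 16 mm long, along x) across the top; 22 mm tall, no wider than the disc. Grip the disc, fingertips close to the shelf, at any yaw. Origin: centre of the disc's underside. The other cufflink is identical.
- cufflink_b: Loose steel cufflink, 14 g, standing face down: round face disc 18 mm across, 6 mm thick, on the shelf, a 4.4 mm post up from it and a toggle bar (6 mm thick, 16 mm long, along x) across the top; 22 mm tall, no wider than the disc. Grip the disc, fingertips close to the shelf, at any yaw. Origin: centre of the disc's underside. The other cufflink is identical.
- watch_case: Fixed smoked glass watch case, open: low tray 106 (x) by 100 mm (y), 5 mm walls with tops 22 mm above the shelf, black floor 6 mm above the shelf, inside 96 by 90 mm. Its glass lid (100 mm), hinged on the +x rim, leans well back, rising away from the tray to 72 mm above the shelf at its far edge; it does not move. Origin: centre of the tray's underside, z up.
- ring_tray: Fixed white ceramic ring tray, 90 (x) by 130 mm (y) outside, 12 mm high, 5 mm walls, floor 5 mm thick, and a 5 mm divider along x (at y = 0) that makes two halves, each about 80 by 57 mm inside, centred at y = +31 mm and y = -31 mm. Origin: centre of its underside, z up.
- cufflink_cup: Fixed white silicone cufflink cup: low, round and open, 94 mm across at the rim, 30 mm high, 4 mm walls, floor 4 mm thick and about 80 mm across inside. Origin: centre of its underside, z up.
- cologne: Loose small amber glass cologne bottle, not to be disturbed: 34 x 30 mm block 42 mm high, with a black cap to 58 mm height. Stands among the accessories. Origin: centre of its underside.
- polish_tin: Loose closed round aluminium polish tin, not to be disturbed: 43 mm across, 18 mm high. Lies among the accessories. Origin: centre of its underside.

How it is judged (in metres and radians):
At the end, for the whole second after the job is handed in: Watch flat (0.12 rad) on the case floor, inside its walls (within 30 mm of centre); one ring lying in each half of the ring tray, either way round (12 to 52 mm from its divider, within 33 mm along it); both cufflinks inside the cup (40 mm of its axis, below the rim); all five at rest (horizontal distance between watch and watch_case below 0.03 m and z of watch in the frame of watch_case between 0.002 and 0.01 m and angle between watch's own z axis and vertical below 0.12 rad and ((y of band_ring in the frame of ring_tray between 0.012 and 0.052 m and x of band_ring in the frame of ring_tray between -0.033 and 0.033 m and z of band_ring in the frame of ring_tray between 0 and 0.017 m and y of signet_ring in the frame of ring_tray between -0.052 and -0.012 m and x of signet_ring in the frame of ring_tray between -0.033 and 0.033 m and z of signet_ring in the frame of ring_tray between 0 and 0.017 m) or (y of band_ring in the frame of ring_tray between -0.052 and -0.012 m and x of band_ring in the frame of ring_tray between -0.033 and 0.033 m and z of band_ring in the frame of ring_tray between 0 and 0.017 m and y of signet_ring in the frame of ring_tray between 0.012 and 0.052 m and x of signet_ring in the frame of ring_tray between -0.033 and 0.033 m and z of signet_ring in the frame of ring_tray between 0 and 0.017 m)) and horizontal distance between each of cufflink_a, cufflink_b and cufflink_cup below 0.04 m and z of each of cufflink_a, cufflink_b in the frame of cufflink_cup below 0.03 m and linear speed of each of watch, band_ring, signet_ring, cufflink_a, cufflink_b below 0.03 m/s); the robot touches nothing.
It fails at once if the cologne bottle was pushed more than 25 mm or tipped (distance of cologne from where it was at the start of the episode above 0.025 m or angle between cologne's own z axis and vertical above 0.35 rad).
It fails at once if the polish tin was pushed more than 25 mm (distance of polish_tin from where it was at the start of the episode above 0.025 m).
It fails at once if the watch was dropped from more than about 5 cm (linear speed of watch above 1 m/s and contact force between the fingers and watch below 0.1 N).
It also fails if it takes over 122 s, if anything falls off the work surface, if the arm or the gripper's body presses on something with over 40 N, if the wrist force passes 120 N, or if a joint passes its speed limit or range.

### The arm

A 6-joint arm with a two-finger parallel gripper is mounted at the origin on the work surface. World frame = base frame: x ahead of the robot, y to its left, z up, the work surface at z = 0. Lengths are in mm, angles in rad, forces in N, time in s.
With the tool pointing down it reaches from about 250 to 775 mm from the base axis. Payload 4 kg.
Tool frame: the origin (TCP) lies between the finger pads; the fingertips stand 22 mm ahead of it and the grasp point (between the pads) lies 3 mm ahead of it (bot.tip_reach is the distance from the TCP to the fingertips, in mm); y points along the fingers, z is the direction in which the jaws open and shut, and the axes are right-handed (so a half turn about y gives the same grasp; the last joint's range is limited). The gripper opens to 85 mm and grips with 20 to 120 N. Pads are 22 mm wide; open, the fingers measure 114 mm over their backs; the gripper's body (76 mm by 85 mm) begins 54 mm behind the grasp point. The pads swing forward as they close: fully open they stand 13 mm farther back than shut.
Start: joints at [-1.358, 0.087, 1.371, -0, 1.684, -0.103], TCP at [170.815, -522.821, 216.241] pointing down, gripper open.
Joint ranges: [-3.1, 3.1], [-0.76, 2.03], [0.27, 2.55], [-1.08, 4.22], [0.17, 2.65], [-2.57, 2.57]. Speed limits (rad/s): [2.79, 2.79, 3.14, 3.14, 3.14, 3.14].

### API

Orientations are given as a rotation vector (axis times angle).
In Python, from plant import bot, vision gives the robot as it stands. The module is installed in compiled form; this text tells all that it offers.
- The arm moves only by the tool arm_command, never from a script. Its argument "series" is a list that holds one entry, the list of rows, each a list of 7 numbers: the turn, a rotation vector about the tool's x, y, z in degrees, then the shift along the tool's x, y, z in m, then the closure, from 0 (fully open) to 1 (shut). A call has 1 to 5 rows; each row is the pose to reach, as a shift and turn from the pose commanded when the call began, along the tool's axes at that moment; what a row does not reach only later rows make up. A row lasts 1/10 s, in which the tool goes at most 50 mm and 8.59 degrees, less where a joint would pass 70% of its speed; a pose out of reach is approached as far as the arm can. A call with a gripper value outside its range is refused whole. The fingers move at their own pace and stop on an object; "squeeze" is the grip in N (left out, the last holds). Time passes only in rows, so rows that repeat a pose let the fingers close. It gives the time, the measured TCP pose, the force and the opening at its end, in the units of the state.
- bot.state(): the state, without advancing time (a new reading comes with each control period).
- vision.get_image(name): name is "scene" or "top"; returns a dict with "img" (400x640x3 uint8, blue, green, red), "fx", "fy", "cx", "cy" (pixels), "R" (3x3) and "t" (3): a world point X has camera coordinates R X + t. Camera axes: x right, y down, z forward; pixel columns grow to the right and rows downward; lengths in mm; the calibration is good to about 2 mm. A picture is of the moment at which its call begins. There is no depth.
- bot.job_done(): hands the job in, once; it reports no verdict.
Trained networks look in a picture, given as the dict that the camera call returned (one of the last four; its "shot" number tells which), for a name from the list of things; names that differ only in an ending like _2 or _b are one class to them, and where a whole thing is asked for, a point or a joint stands for the part that bears it (a point fixed in the world has none). Each returns a list of dicts, best first, with "p" (0 to 1); they miss things now and then, are a little off and sometimes report something else, mostly with a low value. They report only what shows in the picture. A call takes as long as a camera call.
- vision.boxes_of(label, picture): "rect" ([left, top, right, bottom] in pixels, round what is visible of it).
The state is a dict: "time": time; "joint_pos": joint angles; "joint_velocities": joint speeds; "joint_torque": joint torques, N m; "position": TCP position; "eef_rot": TCP orientation; "force": force on the tool from outside, world axes, zero at the start; "wrist_torque": the same for the moment, N m; "opening": finger opening in mm.
Only numpy, scipy, OpenCV 4.12 (cv2) and the standard library are available. Lean on these libraries where they do the work, as an engineer would, in place of code of your own. Each camera call takes 0.05 s, during which the arm holds its last target.

## Working session

There is one attempt and no reset: what is moved stays moved. The work goes in short steps, Python scripts to look and compute and a tool call to move; the robot and the scene stay as the last step left them, time stands still between calls to the robot, and variables do not carry over. Pictures are saved under pics/ and viewed, and the job is handed in when it is done.

Besides the shell and the picture viewer there is one more tool, called after ">>>" as a command line: name --argument value ..., lists and objects as JSON in quotes. arm_command: Moves the arm, as the interface text tells. Its arguments: {"type":"object","properties":{"series":{"type":"array","items":{"type":"array","items":{"type":"array","items":{"type":"number"}}}},"squeeze":{"type":"number"}},"required":["series"]}

```bash
mkdir -p pics; python3 - <<'E'
from plant import bot, vision
import cv2
print(bot.state(), bot.tip_reach)
for n in ("top","scene"):
    p=vision.get_image(n); cv2.imwrite(f"pics/{n}0.png",p["img"]); print(n,p["fx"],p["fy"],p["cx"],p["cy"],p["R"],p["t"],p["shot"])
    for l in ["watch","band_ring","signet_ring","cufflink_a","watch_case","ring_tray","cufflink_cup","cologne","polish_tin"]:
        print(l,[( [round(float(v)) for v in d["rect"]],round(d["p"],2)) for d in vision.boxes_of(l,p)])
E
```

```text
{'time': 0.0, 'joint_pos': array([-1.35808525e+00,  8.80132876e-02,  1.37227506e+00,  5.73468255e-06,
        1.68357286e+00, -1.03111019e-01]), 'joint_velocities': array([ 0.00125938, -0.00054048,  0.00206937,  0.00075792,  0.00034074,
        0.00184386]), 'joint_torque': array([ 2.42223119e-03, -3.51863945e+01, -3.13267171e+01,  1.66235241e-04,
        1.09704872e-02, -3.67024981e-06]), 'position': array([ 170.70934915, -522.2853417 ,  214.99673565]), 'eef_rot': array([-0.32671025,  2.05330054, -2.04859565]), 'force': array([ 0.45503673, -0.58637898, -0.47344682]), 'wrist_torque': array([ 0.05107461, -0.01559595,  0.00622862]), 'opening': 85.57378091756333} 22.0
top 486.9122172919426 486.9122172919426 320.140914203824 196.70037821980367 [[ 0.0313718  -0.9994009   0.0146165 ]
 [-0.99373687 -0.03275651 -0.10683657]
 [ 0.10725135 -0.0111733  -0.99416915]] [-28.98741957 543.52171814 873.88125652] 1
watch [([394, 193, 424, 227], 0.73)]
band_ring [([266, 241, 270, 250], 0.61)]
signet_ring [([310, 211, 325, 222], 0.39)]
cufflink_a [([169, 243, 176, 252], 0.65), ([452, 251, 462, 257], 0.6
[... 157 characters left out ...]
]
cologne [([206, 201, 229, 223], 0.82)]
polish_tin [([343, 239, 364, 265], 0.93)]
scene 372.59765341052656 372.59765341052656 312.0599409642041 203.47877094048127 [[-0.8721451   0.48924268  0.00212527]
 [ 0.3269606   0.58607452 -0.74135917]
 [-0.36395011 -0.64587789 -0.67110511]] [ 477.44232207 -151.90987648  986.77481936] 2
watch [([272, 153, 297, 179], 0.65)]
band_ring []
signet_ring []
cufflink_a [([433, 277, 446, 290], 0.64)]
watch_case [([217, 272, 362, 360], 0.77)]
ring_tray [([239, 205, 315, 266], 0.9)]
cufflink_cup [([218, 153, 256, 189], 0.67)]
cologne [([371, 247, 392, 277], 0.7), ([219, 158, 256, 189], 0.47)]
polish_tin [([326, 170, 348, 186], 0.73), ([292, 135, 300, 142], 0.54)]
```

```bash
python3 - <<'E'
import cv2
a=cv2.imread("pics/top0.png")
c=a[30:330,140:500]; cv2.imwrite("pics/topc.png",cv2.resize(c,None,fx=2,fy=2,interpolation=cv2.INTER_CUBIC)[:600])
a=cv2.imread("pics/scene0.png")
c=a[110:370,190:480]; cv2.imwrite("pics/scc.png",cv2.resize(c,None,fx=2.3,fy=2.3,interpolation=cv2.INTER_CUBIC))
E
```

```text
(no output)
```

View pics/topc.png

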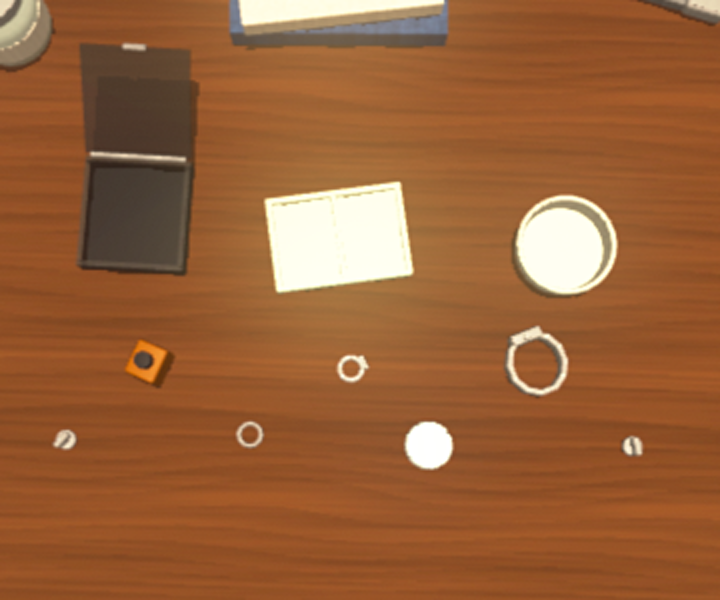

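View pics/scc.png

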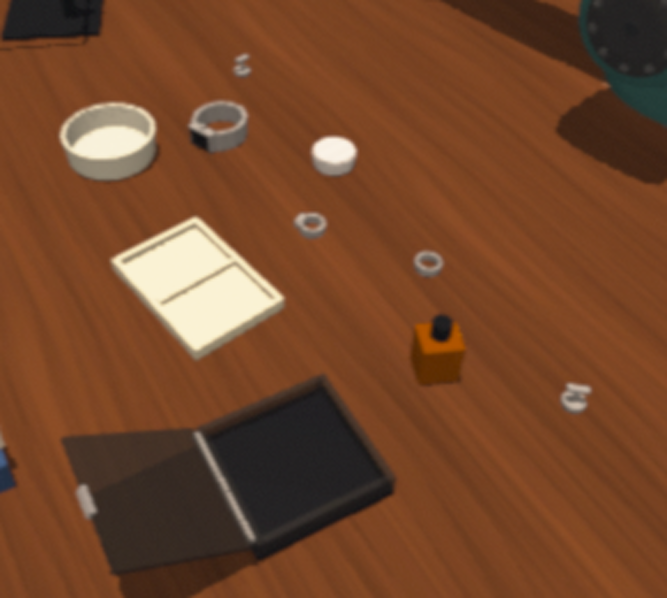

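```bash
cat > h.py <<'E'
import numpy as np, cv2, json, math
from scipy.spatial.transform import Rotation as Ro
def cal(n):
    C={"top":(486.9122172919426,320.140914203824,196.70037821980367,[[0.0313718,-0.9994009,0.0146165],[-0.99373687,-0.03275651,-0.10683657],[0.10725135,-0.0111733,-0.99416915]],[-28.98741957,543.52171814,873.88125652]),
    "scene":(372.59765341052656,312.0599409642041,203.47877094048127,[[-0.8721451,0.48924268,0.00212527],[0.3269606,0.58607452,-0.74135917],[-0.36395011,-0.64587789,-0.67110511]],[477.44232207,-151.90987648,986.77481936])}
    f,cx,cy,R,t=C[n]; return f,cx,cy,np.array(R),np.array(t)
def back(n,u,v,z):
    f,cx,cy,R,t=cal(n); d=R.T@np.array([(u-cx)/f,(v-cy)/f,1]); o=-R.T@t
    return o+d*(z-o[2])/d[2]
def proj(n,X):
    f,cx,cy,R,t=cal(n); c=R@np.asarray(X,float)+t
    return np.array([cx+f*c[0]/c[2],cy+f*c[1]/c[2]])
E
python3 - <<'E'
from h import *
a=cv2.imread("pics/top0.png")
hsv=cv2.cvtColor(a,cv2.COLOR_BGR2HSV)
m=((hsv[...,1]<110)&(hsv[...,2]>90)).astype(np.uint8)
n,l,s,c=cv2.connectedComponentsWithStats(m,connectivity=8)
for i in range(1,n):
    if s[i,4]>15:
        u,v=c[i]; p=back("top",u,v,5); print(s[i],c[i].round(1),p.round(0))
# zooms
W=[(172,250),(265,247),(316,213),(408,210),(456,253),(354,252)]
t=[cv2.resize(a[v-20:v+20,u-20:u+20],(260,260),interpolation=cv2.INTER_NEAREST) for u,v in W]
cv2.imwrite("pics/z.png",np.vstack([np.hstack(t[:3]),np.hstack(t[3:])]))
E
```

```text
[ 254    0  110   53 5721] [309.1  25.7] [886.  21.   5.]
[ 110    5   56   58 2266] [137.4  33.6] [857. 357.   5.]
[ 450    6   57   36 1145] [479.2  22.7] [ 906. -317.    5.]
[201  52  12   4  47] [206.6  53.5] [822. 220.   5.]
[  14   88   69   69 3073] [ 47.8 124. ] [670. 515.   5.]
[185 105  50   8 224] [209.1 108.3] [712. 208.   5.]
[  0 107  14  28 205] [  4.1 122.8] [669. 599.   5.]
[184 116  50  49 215] [220.7 151. ] [629. 182.   5.]
[ 272  121   75   56 3291] [308.9 148.3] [640.  13.   5.]
[ 397  128   52   50 2023] [422.3 152.4] [ 639. -206.    5.]
[392 193  32  35 417] [407.3 209.5] [ 528. -178.    5.]
[309 208  15  13 108] [315.9 213.6] [514.  -5.   5.]
[258 241  14  13  80] [264.6 246.9] [448.  90.   5.]
[342 241  25  24 471] [353.8 252.3] [444. -78.   5.]
[167 245  11  10  85] [172.4 249.5] [438. 262.   5.]
[451 248  10  10  84] [455.7 252.8] [ 449. -271.    5.]
[608 377  25  23 303] [620.4 389.7] [ 207. -576.    5.]
```

View pics/z.png

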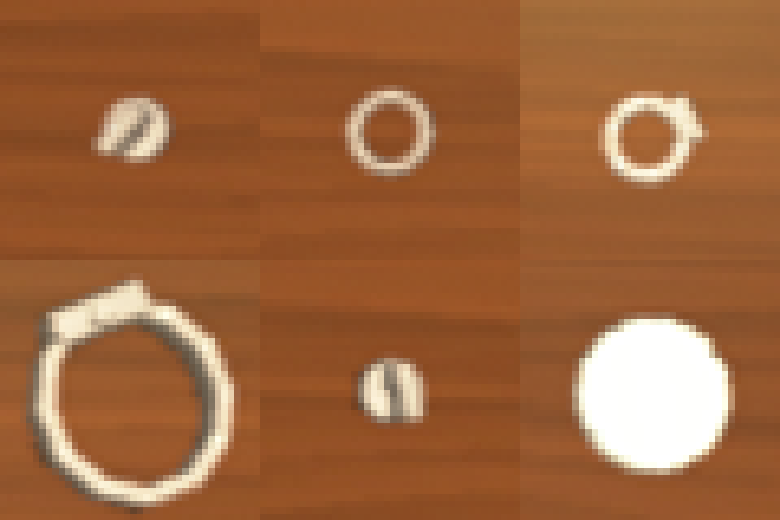

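```bash
cat > fit.py <<'E'
from h import *
from scipy.optimize import minimize
def cyl(r,z0,z1,rx=None,cx=0):
    a=np.linspace(0,2*np.pi,48,endpoint=False); rx=rx or r
    return np.vstack([np.c_[cx+rx*np.cos(a),r*np.sin(a),0*a+z] for z in (z0,z1)])
def box(x0,x1,y0,y1,z0,z1):
    return np.array([[x,y,z] for x in(x0,x1) for y in (y0,y1) for z in (z0,z1)],float)
M={"watch":[cyl(27,0,22,30.5),box(20.5,30.5,-15,15,0,24)],"band":[cyl(12,0,9)],
"signet":[cyl(12,0,9),box(8,15.5,-7,7,0,9)],"cuff":[cyl(9,0,6),box(-8,8,-3,3,16,22),cyl(2.2,0,16)],
"tray":[box(-45,45,-65,65,0,12)],"cup":[np.vstack([cyl(44,0,0.1),cyl(47,29.9,30)])],
"tin":[cyl(21.5,0,18)],"bottle":[box(-17,17,-15,15,0,42)]}
def sil(n,name,p,win,S=6):
    u0,v0,w,h=win; im=np.zeros((h*S,w*S),np.uint8)
    f,cx,cy,R,t=cal(n); c,s=np.cos(p[2]),np.sin(p[2])
    for P in M[name]:
        X=np.c_[P[:,0]*c-P[:,1]*s+p[0],P[:,0]*s+P[:,1]*c+p[1],P[:,2]]@R.T+t
        uv=np.c_[cx+f*X[:,0]/X[:,2]-u0+.5,cy+f*X[:,1]/X[:,2]-v0+.5]*S
        cv2.fillConvexPoly(im,cv2.convexHull(np.round(uv*16-8).astype(np.int32)),1,shift=4)
    return cv2.resize(im.astype(np.float32),(w,h),interpolation=cv2.INTER_AREA)
def mask(img,win):
    u0,v0,w,h=win; c=img[v0:v0+h,u0:u0+w]
    hsv=cv2.cvtColor(c,cv2.COLOR_BGR2HSV)
    m=((hsv[...,1]<140)).astype(np.uint8)
    k,_=cv2.findContours(m,cv2.RETR_EXTERNAL,cv2.CHAIN_APPROX_NONE)
    k=max(k,key=cv2.contourArea); o=np.zeros_like(m); cv2.drawContours(o,[k],-1,1,-1); return o.astype(np.float32)
def fit(n,img,name,p0,win,yaws=None):
    m=mask(img,win); best=None
    for y in (yaws if yaws is not None else [0]):
        r=minimize(lambda q:np.abs(sil(n,name,[q[0],q[1],q[2]/20],win)-m).sum(),[p0[0],p0[1],y*20],method="Nelder-Mead",options=dict(initial_simplex=[[p0[0],p0[1],y*20],[p0[0]+6,p0[1],y*20],[p0[0],p0[1]+6,y*20],[p0[0],p0[1],y*20+6]]))
        if best is None or r.fun<best.fun: best=r
    q=best.x; return np.array([q[0],q[1],q[2]/20]),best.fun,m.sum()
E
python3 - <<'E'
from fit import *
a=cv2.imread("pics/top0.png"); s=cv2.imread("pics/scene0.png")
Y=np.arange(-3,3.1,.5); Yh=np.arange(-1.5,1.5,.3)
for nm,p,Ys in [("watch",(528,-178),Y),("signet",(514,-5),Y),("band",(448,90),[0]),("cuff",(438,262),Yh),("cuff",(449,-271),Yh),("tray",(640,13),[-.3,0,.1,.3]),("cup",(639,-206),[0]),("tin",(444,-78),[0])]:
    for n,im in (("top",a),("scene",s)):
        c=proj(n,[*p,8]).astype(int); h={"watch":24,"tray":50,"cup":34,"tin":20}.get(nm,14)
        try:
            r=fit(n,im,nm,p,(c[0]-h,c[1]-h,2*h,2*h),Ys); print(nm,n,r[0].round(2),round(float(r[1]),1),r[2])
        except Exception as e: print(nm,n,e)
# case rim corners
for u,v in [(80,268),(187,272),(190,158),(88,153)]: print("case",back("top",140+u/2-.25,30+v/2-.25,22).round(1))
for uv in [(440,368)]: pass
c=cv2.resize(a[90:175,170:245],None,fx=7,fy=7,interpolation=cv2.INTER_NEAREST); cv2.imwrite("pics/case.png",c)
E
```

```text
watch top [ 5.2421e+02 -1.7765e+02  4.3000e-01] 53.0 869.0
watch scene [ 5.1998e+02 -1.8050e+02  3.8000e-01] 41.2 494.0
signet top [513.68  -2.37  -1.08] 36.3 187.0
signet scene [511.46  -5.48  -1.1 ] 24.6 144.0
band top [4.4875e+02 8.9800e+01 3.7000e-01] 17.9 155.0
band scene [4.4714e+02 8.8190e+01 3.9000e-01] 17.2 134.0
cuff top [438.29 262.25   2.3 ] 8.9 97.0
cuff scene [438.01 261.31   2.44] 19.0 150.0
cuff top [ 4.4889e+02 -2.7145e+02  4.1000e-01] 8.4 93.0
cuff scene [ 4.4647e+02 -2.7448e+02  2.3000e-01] 14.5 70.0
tray top [6.3948e+02 1.2950e+01 1.7000e-01] 166.8 3408.0
tray scene [6.3832e+02 1.0740e+01 1.8000e-01] 186.5 2665.0
cup top [ 6.3511e+02 -2.0162e+02  6.0000e-02] 97.2 2114.0
cup scene [ 6.3451e+02 -2.0498e+02  3.5000e-01] 99.9 1227.0
tin top [ 4.4347e+02 -7.7780e+01  8.0000e-02] 60.3 500.0
tin scene [ 4.4147e+02 -8.0490e+01  2.6000e-01] 34.9 315.0
case [598.4 253.6  22. ]
case [598.  153.4  22. ]
case [707.8 156.1  22. ]
case [709.2 252.9  22. ]
```

View pics/case.png

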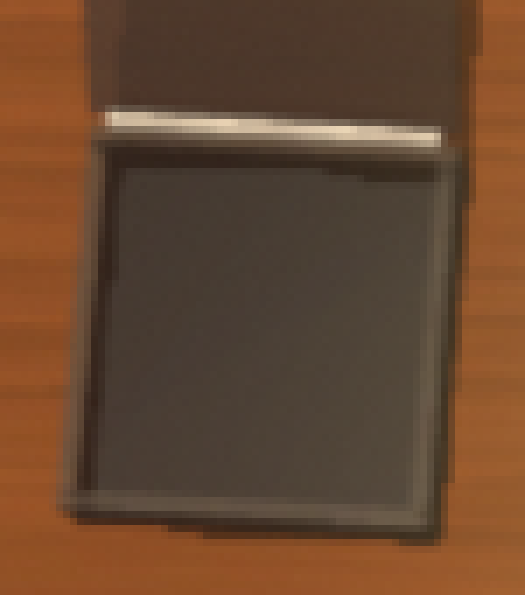

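```bash
cat > mv.py <<'E'
from h import *
from plant import bot
def go(x,y,z,jaw=None,show=True):
    """target TCP world mm, jaw yaw rad (mod pi)"""
    s=bot.state(); R=Ro.from_rotvec(s["eef_rot"]).as_matrix(); p=np.array(s["position"])
    phi=math.atan2(R[1,2],R[0,2])
    if jaw is None: jaw=phi
    d=(jaw-phi+np.pi/2)%np.pi-np.pi/2; opts=[d, d-np.pi*np.sign(d)]
    print("t",round(s["time"],1),"pos",p.round(1),"jaw",round(phi,3),"tilt",np.round(R[:,1],3),"F",s["force"].round(1),"open",round(s["opening"],1),"j",np.round(s["joint_pos"],2))
    sh=R.T@(np.array([x,y,z])-p)
    for d in opts:
        f=phi+d; T=np.array([[math.sin(f),0,math.cos(f)],[-math.cos(f),0,math.sin(f)],[0,-1,0]])
        rv=np.degrees(Ro.from_matrix(R.T@T).as_rotvec())
        print("turn deg",rv.round(2),"shift m",(sh/1000).round(4),"|s|",round(float(np.linalg.norm(sh))))
E
python3 - <<'E'
from mv import *
print("case",np.mean([back("top",u-.5,v-.5,22) for u,v in [(178.9,162.9),(231.4,165),(235.7,111.1),(183.1,109.3)]],0), [back("top",u-.5,v-.5,22).round() for u,v in [(178.9,162.9),(231.4,165),(235.7,111.1),(183.1,109.3)]])
go(448,-272.5,100,None)
E
```

```text
case [652.38028331 205.99538045  22.        ] [array([601., 256.,  22.]), array([600., 158.,  22.]), array([704., 155.,  22.]), array([704., 255.,  22.])]
t 1.0 pos [ 170.8 -522.8  216.3] jaw -1.255 tilt [ 0. -0. -1.] F [ 0.   0.3 -0.1] open 85.5 j [-1.36  0.09  1.37  0.    1.68 -0.1 ]
turn deg [-0.01  0.   -0.  ] shift m [-0.3412  0.1162 -0.1519] |s| 391
turn deg [-0.01  0.   -0.  ] shift m [-0.3412  0.1162 -0.1519] |s| 391
```

>>> arm_command --series '[[[0, 0, 0, -0.341, 0.116, -0.152, 0.5], [0, 0, 0, -0.341, 0.116, -0.152, 0.5], [0, 0, 0, -0.341, 0.116, -0.152, 0.5], [0, 0, 0, -0.341, 0.116, -0.152, 0.5], [0, 0, 0, -0.341, 0.116, -0.152, 0.5]]]' --squeeze 30

```text
time: 1.5
position: [349.0, -361.4, 141.7]
eef_rot: [-0.326, 2.05, -2.052]
force: [0.5, -0.7, -0.0]
opening: 42.6
```

```bash
python3 -c "
from mv import *
go(448,-272.5,70)"
```

```text
t 1.5 pos [ 349.  -361.4  141.7] jaw -1.255 tilt [ 0.001 -0.001 -1.   ] F [ 0.5 -0.7 -0. ] open 42.6 j [-0.92  0.01  1.6   0.    1.53  0.34]
turn deg [-0.05  0.   -0.02] shift m [-0.1216  0.0717 -0.0539] |s| 151
turn deg [-0.05  0.   -0.02] shift m [-0.1216  0.0717 -0.0539] |s| 151
```

>>> arm_command --series '[[[0, 0, 0, -0.1215, 0.0715, -0.054, 0.5], [0, 0, 0, -0.1215, 0.0715, -0.054, 0.5], [0, 0, 0, -0.1215, 0.0715, -0.054, 0.5], [0, 0, 0, -0.1215, 0.0715, -0.054, 0.5]]]'

```text
time: 1.9
position: [447.5, -268.2, 66.6]
eef_rot: [-0.336, 2.056, -2.042]
force: [-1.4, 0.0, 0.3]
opening: 42.3
```

```bash
python3 - <<'E'
from mv import *
from plant import vision
go(448,-272.5,27)
for n in ("top","scene"):
    p=vision.get_image(n)["img"]; u,v=proj(n,[448,-272,10]).astype(int)
    cv2.imwrite(f"pics/{n}1.png",cv2.resize(p[v-35:v+35,u-40:u+40],None,fx=7,fy=7,interpolation=cv2.INTER_CUBIC))
E
```

```text
t 1.9 pos [ 447.5 -268.2   66.6] jaw -1.249 tilt [-0.004  0.006 -1.   ] F [-1.4  0.   0.3] open 42.3 j [-0.65  0.11  1.65  0.    1.39  0.6 ]
turn deg [0.42 0.   0.13] shift m [0.0008 0.0395 0.0045] |s| 40
turn deg [0.42 0.   0.13] shift m [0.0008 0.0395 0.0045] |s| 40
```

View pics/scene1.png

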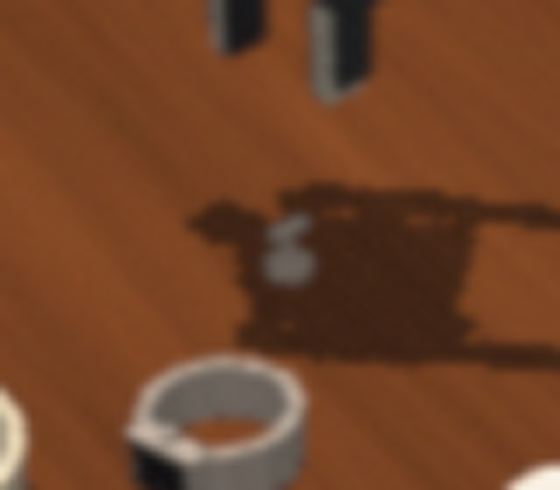

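```bash
python3 - <<'E'
from mv import *
go(448,-272.5,25)
E
```

```text
t 2.0 pos [ 446.7 -272.6   69.7] jaw -1.252 tilt [-0.002  0.001 -1.   ] F [-0.8 -0.5  1.2] open 43.2 j [-0.66  0.11  1.65 -0.    1.39  0.6 ]
turn deg [0.07 0.   0.09] shift m [-0.0014  0.0447  0.0004] |s| 45
turn deg [0.07 0.   0.09] shift m [-0.0014  0.0447  0.0004] |s| 45
```

>>> arm_command --series '[[[0, 0, 0, -0.001, 0.025, 0, 0.5], [0, 0, 0, -0.001, 0.04, 0, 0.5], [0, 0, 0, -0.001, 0.0455, 0, 0.5], [0, 0, 0, -0.001, 0.0455, 0, 0.5], [0, 0, 0, -0.001, 0.0455, 0, 0.5]]]'

```text
time: 2.5
position: [447.9, -274.6, 26.4]
eef_rot: [-0.324, 2.049, -2.053]
force: [0.5, -0.3, 0.8]
opening: 42.7
```

>>> arm_command --series '[[[0, 0, 0, 0, 0, 0, 0.65], [0, 0, 0, 0, 0, 0, 0.75], [0, 0, 0, 0, 0, 0, 1], [0, 0, 0, 0, 0, 0, 1], [0, 0, 0, 0, 0, 0, 1]]]'

```text
time: 3.0
position: [447.7, -273.3, 25.2]
eef_rot: [-0.327, 2.051, -2.051]
force: [-0.5, -0.1, -0.5]
opening: 0.2
```

```bash
python3 - <<'E'
from mv import *
from plant import vision
go(448,-272.5,100)
for n in ("top","scene"):
    p=vision.get_image(n)["img"]; u,v=proj(n,[448,-272,10]).astype(int)
    cv2.imwrite(f"pics/{n}2.png",cv2.resize(p[v-35:v+35,u-40:u+40],None,fx=7,fy=7,interpolation=cv2.INTER_CUBIC))
E
```

```text
t 3.0 pos [ 447.7 -273.3   25.2] jaw -1.255 tilt [ 0. -0. -1.] F [-0.5 -0.1 -0.5] open 0.2 j [-0.66  0.15  1.69 -0.    1.3   0.6 ]
turn deg [-0.01  0.   -0.01] shift m [-0.0006 -0.0748 -0.0007] |s| 75
turn deg [-0.01  0.   -0.01] shift m [-0.0006 -0.0748 -0.0007] |s| 75
```

View pics/scene2.png

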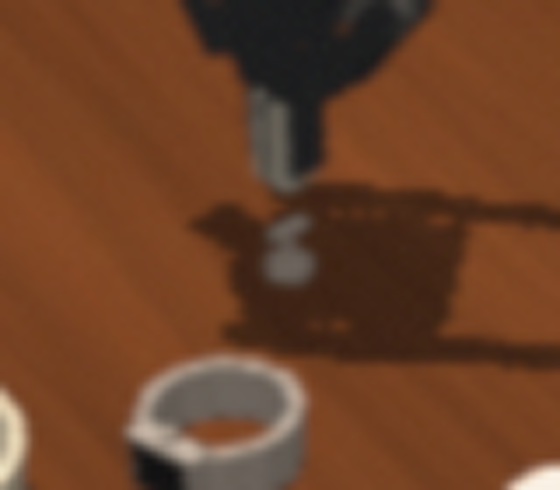

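View pics/top2.png

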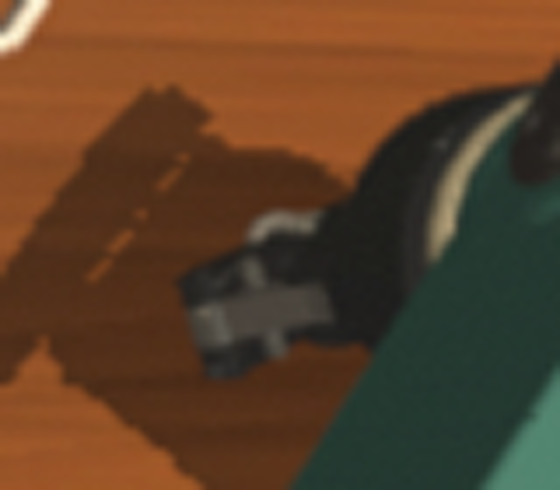

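```bash
python3 - <<'E'
from mv import *
u,v=proj("scene",[448,-272,10]).astype(int); 
tip=(u-40+285/7,v-35+188/7)
print(tip)
for z in (0,3,10,20,30,40): print(z,proj("scene",[447.7,-273.3,z]),back("scene",*tip,z))
E
```

```text
(np.float64(294.7142857142857), np.float64(129.85714285714286))
0 [294.65568662 141.75970394] [ 419.59816904 -327.37018772    0.        ]
3 [294.62296764 140.80517291] [ 421.81623182 -322.88517775    3.        ]
10 [294.54610775 138.56289107] [ 426.99171164 -312.42015448   10.        ]
20 [294.43503863 135.32260203] [ 434.38525424 -297.47012124   20.        ]
30 [294.32244864 132.03794387] [ 441.77879684 -282.520088     30.        ]
40 [294.20830634 128.70799899] [ 449.17233944 -267.57005476   40.        ]
```

```bash
python3 - <<'E'
from mv import *
from scipy.optimize import least_squares
u,v=proj("top",[448,-272,10]).astype(int); a=(u-40+205/7,v-35+325/7)
b=(294.7,129.9); print(a,b)
r=least_squares(lambda X:np.r_[proj("top",X)-a,proj("scene",X)-b],[448,-272,10]); print(r.x,r.fun)
from plant import vision
for n in ("top","scene"):
    p=vision.get_image(n)["img"]; cv2.imwrite(f"pics/{n}3.png",p)
E
```

```text
(np.float64(445.2857142857143), np.float64(264.42857142857144)) (294.7, 129.9)
[ 435.98517841 -246.98956213   43.36716699] [ 3.27281277 -4.82386188  8.20721148  1.1734964 ]
```

View pics/top3.png

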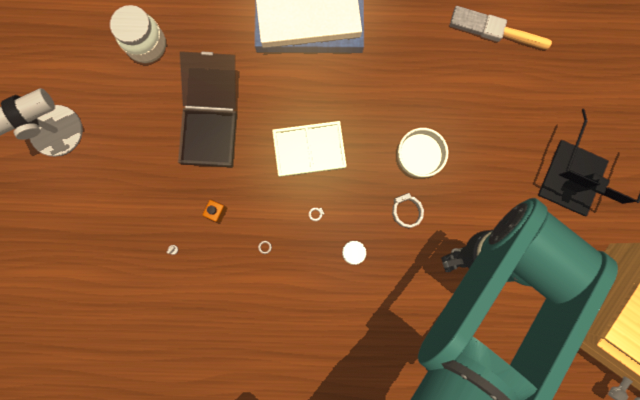

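View pics/scene3.png

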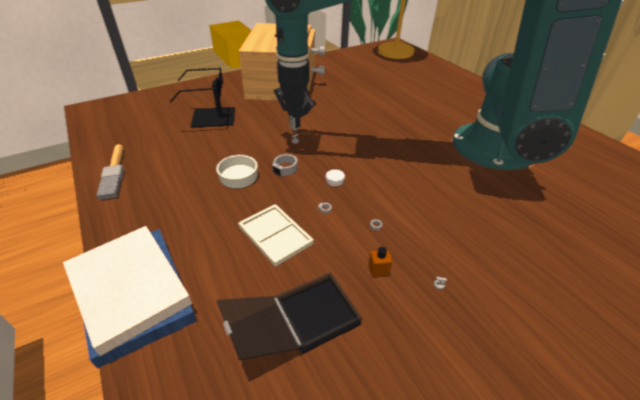

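```bash
python3 - <<'E'
from mv import *
print(proj("scene",[0,0,0]))
a=cv2.imread("pics/top3.png")[225:285,425:505]; b=cv2.imread("pics/scene3.png")[95:155,255:335]
for im,n,o in ((a,"top",(425,225)),(b,"scene",(255,95))):
    im=cv2.resize(im,None,fx=9,fy=9,interpolation=cv2.INTER_CUBIC)
    for z,c in ((3,(0,0,255)),(25,(0,255,0)),(79,(255,0,0))):
        q=(proj(n,[447.7,-273.3,z])-o+.5)*9; cv2.circle(im,tuple(q.astype(int)),4,c,-1)
    cv2.imwrite(f"pics/{n}3z.png",im)
E
```

```text
[492.33804023 146.11891295]
```

View pics/top3z.png

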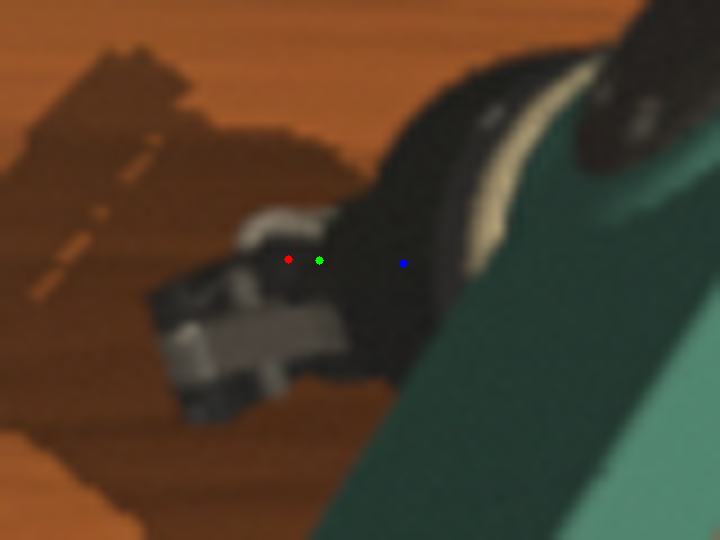

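View pics/scene3z.png

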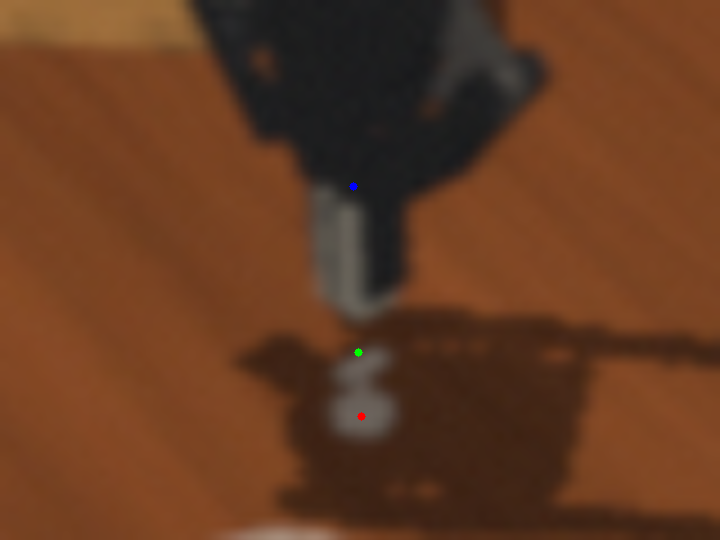

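>>> arm_command --series '[[[0, 0, 0, 0, 0, 0, 0.5], [0, 0, 0, 0, 0, 0, 0.5], [0, 0, 0, 0, 0, 0, 0.5], [0, 0, 0, 0, 0.005, 0, 0.5], [0, 0, 0, 0, 0.01, 0, 0.5]]]'

```text
time: 3.7
position: [447.6, -273.4, 14.8]
eef_rot: [-0.326, 2.051, -2.051]
force: [0.1, -0.2, 0.4]
opening: 43.0
```

```bash
python3 - <<'E'
from mv import *
from plant import vision
p=vision.get_image("scene")["img"]; cv2.imwrite("pics/s4.png",cv2.resize(p[95:155,255:335],None,fx=9,fy=9,interpolation=cv2.INTER_CUBIC))
go(448,-272.5,25)
E
```

```text
t 3.8 pos [ 446.9 -272.8   13.5] jaw -1.255 tilt [-0.002  0.001 -1.   ] F [-0.2  0.4 -0.1] open 42.4 j [-0.66  0.16  1.7  -0.    1.28  0.6 ]
turn deg [0.1  0.   0.07] shift m [-0.0012 -0.0115  0.    ] |s| 12
turn deg [0.1  0.   0.07] shift m [-0.0012 -0.0115  0.    ] |s| 12
```

View pics/s4.png

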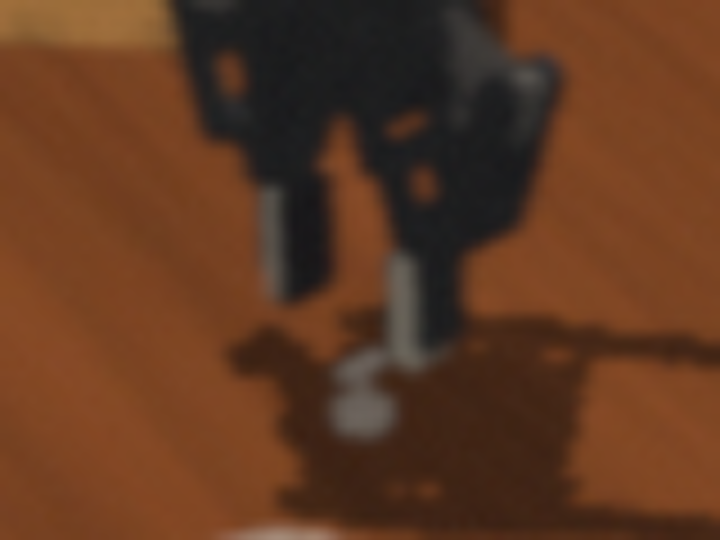

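>>> arm_command --series '[[[0, 0, 0, 0, 0.004, 0, 0.5], [0, 0, 0, 0, 0.008, 0, 0.5], [0, 0, 0, 0, 0.012, 0, 0.5], [0, 0, 0, 0, 0.012, 0, 0.5]]]'

```text
time: 4.15
position: [447.0, -273.0, 2.1]
eef_rot: [-0.328, 2.053, -2.05]
force: [-0.2, -0.4, -0.9]
opening: 43.1
```

```bash
python3 - <<'E'
from mv import *
from plant import vision
p=vision.get_image("scene")["img"]; a=cv2.resize(p[95:155,255:335],None,fx=5,fy=5,interpolation=cv2.INTER_CUBIC)
p=vision.get_image("top")["img"]; b=cv2.resize(p[225:285,425:505],None,fx=5,fy=5,interpolation=cv2.INTER_CUBIC)
cv2.imwrite("pics/s5.png",np.hstack([a,b]))
go(448,-272.5,25)
E
```

```text
t 4.2 pos [ 447.5 -273.3    2.9] jaw -1.255 tilt [-0.  0. -1.] F [-0.1  0.8  0. ] open 42.5 j [-0.66  0.17  1.71 -0.    1.25  0.6 ]
turn deg [0.01 0.   0.01] shift m [-0.0007 -0.0221 -0.0006] |s| 22
turn deg [0.01 0.   0.01] shift m [-0.0007 -0.0221 -0.0006] |s| 22
```

View pics/s5.png

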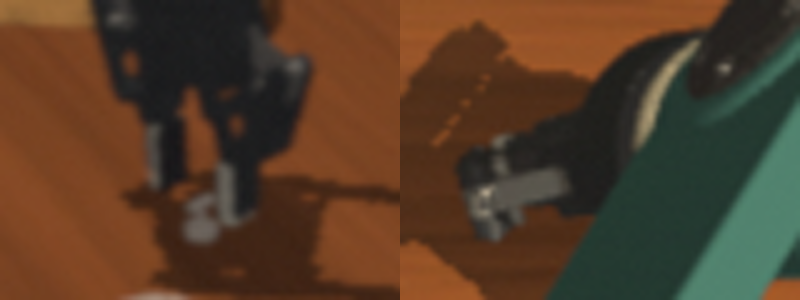

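>>> arm_command --series '[[[0, 0, 0, 0, 0.003, 0, 0.5], [0, 0, 0, 0, 0.006, 0, 0.5], [0, 0, 0, 0, 0.01, 0, 0.5], [0, 0, 0, 0, 0.01, 0, 0.5]]]'

```text
time: 4.65
position: [447.1, -273.0, -7.8]
eef_rot: [-0.328, 2.052, -2.05]
force: [-0.1, 0.5, 0.4]
opening: 42.6
```

```bash
python3 - <<'E'
from mv import *
from plant import vision
p=vision.get_image("scene")["img"]; cv2.imwrite("pics/s6.png",cv2.resize(p[95:155,255:335],None,fx=9,fy=9,interpolation=cv2.INTER_CUBIC))
go(448,-272.5,25)
E
```

```text
t 4.7 pos [ 447.2 -273.1   -7.5] jaw -1.255 tilt [-0.001  0.001 -1.   ] F [ 0.  -0.1 -0.6] open 42.4 j [-0.66  0.19  1.72 -0.    1.23  0.6 ]
turn deg [0.05 0.   0.04] shift m [-0.0009 -0.0325 -0.0003] |s| 33
turn deg [0.05 0.   0.04] shift m [-0.0009 -0.0325 -0.0003] |s| 33
```

View pics/s6.png

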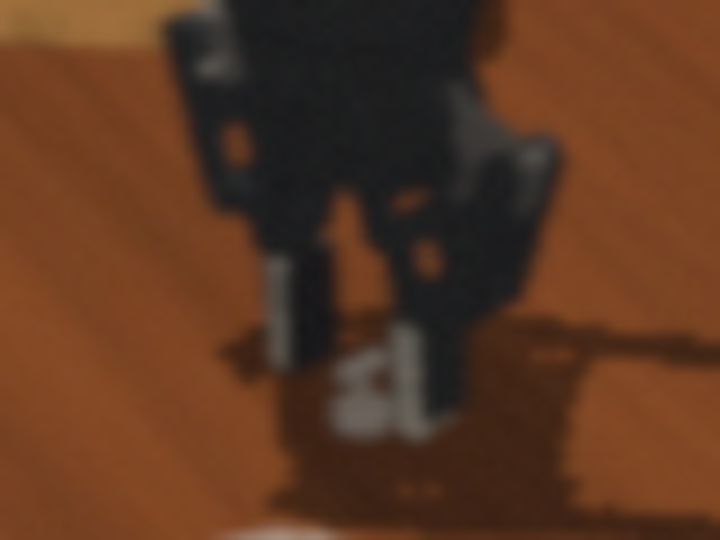

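>>> arm_command --series '[[[0, 0, 0, 0, 0.002, 0, 0.5], [0, 0, 0, 0, 0.004, 0, 0.5], [0, 0, 0, 0, 0.004, 0, 0.5], [0, 0, 0, 0, 0.004, 0, 0.7]]]'

```text
time: 5.1
position: [447.6, -273.3, -11.0]
eef_rot: [-0.327, 2.051, -2.051]
force: [-0.1, 1.0, -0.2]
opening: 29.4
```

>>> arm_command --series '[[[0, 0, 0, 0, 0, 0, 0.75], [0, 0, 0, 0, 0, 0, 0.9], [0, 0, 0, 0, 0, 0, 0.9], [0, 0, 0, 0, 0, 0, 0.9], [0, 0, 0, 0, 0, 0, 0.9]]]'

```text
time: 5.6
position: [447.7, -273.5, -10.7]
eef_rot: [-0.326, 2.05, -2.051]
force: [0.2, -0.8, 0.7]
opening: 14.1
```

```bash
python3 - <<'E'
from mv import *
from plant import vision
p=vision.get_image("scene")["img"]; cv2.imwrite("pics/s7.png",cv2.resize(p[95:155,255:335],None,fx=9,fy=9,interpolation=cv2.INTER_CUBIC))
go(448,-272.5,25)
E
```

```text
t 5.7 pos [ 447.8 -273.5  -10.7] jaw -1.255 tilt [ 0. -0. -1.] F [-0.5  0.3  2.4] open 14.3 j [-0.66  0.19  1.73 -0.    1.22  0.6 ]
turn deg [-0.03  0.   -0.02] shift m [-0.0005 -0.0357 -0.0008] |s| 36
turn deg [-0.03  0.   -0.02] shift m [-0.0005 -0.0357 -0.0008] |s| 36
```

View pics/s7.png

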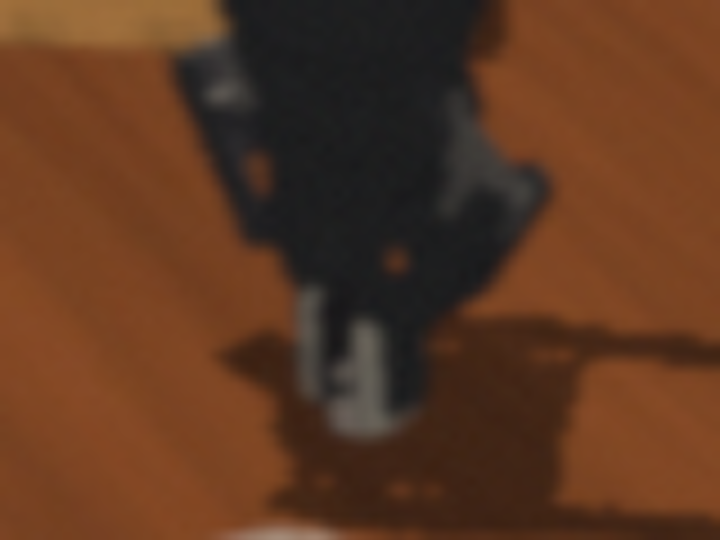

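>>> arm_command --series '[[[0, 0, 0, 0, 0, 0, 0.5], [0, 0, 0, 0, 0, 0, 0.5], [0, 0, 0, 0, 0, 0, 0.5], [0, 0, 0, -0.007, 0, 0, 0.5], [0, 0, 0, -0.014, 0, 0, 0.5]]]'

```text
time: 6.15
position: [461.4, -268.9, -11.0]
eef_rot: [-0.326, 2.051, -2.051]
force: [0.3, -0.0, -0.6]
opening: 43.1
```

```bash
python3 - <<'E'
from mv import *
from plant import vision
p=vision.get_image("scene")["img"]; cv2.imwrite("pics/s8.png",cv2.resize(p[95:155,255:335],None,fx=9,fy=9,interpolation=cv2.INTER_CUBIC))
go(448,-272.5,25)
E
```

```text
t 6.2 pos [ 462.6 -268.6  -10.8] jaw -1.255 tilt [ 0.002 -0.    -1.   ] F [ 0.4 -0.2  0.6] open 42.8 j [-0.63  0.21  1.7   0.    1.23  0.62]
turn deg [-0.03  0.   -0.09] shift m [ 0.015  -0.0358 -0.0008] |s| 39
turn deg [-0.03  0.   -0.09] shift m [ 0.015  -0.0358 -0.0008] |s| 39
```

View pics/s8.png

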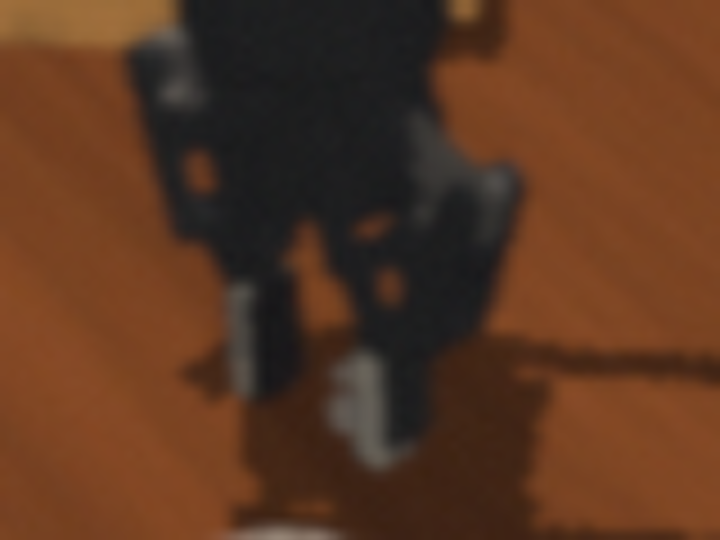

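```bash
python3 - <<'E'
from mv import *
for nm,mid,rd in (("s3",(355,316),(447.7,-273.3,25.2)),("s4",(350,331),(446.9,-272.8,13.5)),("s6",(352,400),(447.2,-273.1,-7.5)),("s8",(316,428),(462.6,-268.6,-10.8))):
    u=255+mid[0]/9-.5; v=95+mid[1]/9-.5
    for k in (34,20,13,8):
        b=back("scene",u,v,rd[2]+k); print(nm,k,b.round(),(b-rd).round())
print(back("scene",255+362/9-.5,95+412/9-.5,3))
E
```

```text
s3 34 [ 465. -241.   59.] [17. 32. 34.]
s3 20 [ 454. -262.   45.] [ 6. 11. 20.]
s3 13 [ 449. -272.   38.] [ 1.  1. 13.]
s3 8 [ 445. -280.   33.] [-2. -7.  8.]
s4 34 [ 461. -252.   48.] [14. 21. 34.]
s4 20 [ 451. -273.   34.] [ 4.  0. 20.]
s4 13 [ 446. -283.   26.] [ -1. -10.  13.]
s4 8 [ 442. -291.   22.] [ -5. -18.   8.]
s6 34 [ 462. -249.   26.] [15. 24. 34.]
s6 20 [ 452. -269.   12.] [ 5.  4. 20.]
s6 13 [ 448. -279.    6.] [ 0. -6. 13.]
s6 8 [ 444. -286.    0.] [ -3. -13.   8.]
s8 34 [ 476. -246.   23.] [13. 23. 34.]
s8 20 [ 466. -266.    9.] [ 4.  3. 20.]
s8 13 [ 462. -275.    2.] [-1. -7. 13.]
s8 8 [ 458. -283.   -3.] [ -4. -14.   8.]
[ 446.27804519 -275.47401895    3.        ]
```

>>> arm_command --series '[[[0, 0, 0, 0, 0.001, 0, 0.5], [0, 0, 0, 0, 0.002, 0, 0.5], [0, 0, 0, 0, 0.003, 0, 0.5], [0, 0, 0, 0, 0.003, 0, 0.5]]]'

```text
time: 6.6
position: [460.6, -268.9, -14.3]
eef_rot: [-0.327, 2.052, -2.051]
force: [1.1, 0.6, 0.8]
opening: 42.7
```

>>> arm_command --series '[[[0, 0, 0, 0, 0.001, 0, 0.5], [0, 0, 0, 0, 0.001, 0, 0.5], [0, 0, 0, 0, 0.002, 0, 0.5], [0, 0, 0, 0, 0.002, 0, 0.5]]]'

```text
time: 7.0
position: [460.8, -269.0, -16.1]
eef_rot: [-0.327, 2.051, -2.051]
force: [1.0, 0.4, 0.0]
opening: 42.7
```

>>> arm_command --series '[[[0, 0, 0, 0, 0.001, 0, 0.5], [0, 0, 0, 0, 0.002, 0, 0.5], [0, 0, 0, 0, 0.002, 0, 0.5]]]'

```text
time: 7.3
position: [461.0, -269.1, -16.9]
eef_rot: [-0.327, 2.051, -2.051]
force: [-2.0, 0.8, 5.1]
opening: 42.8
```

>>> arm_command --series '[[[0, 0, 0, 0, 0.001, 0, 0.5], [0, 0, 0, 0, 0.002, 0, 0.5], [0, 0, 0, 0, 0.002, 0, 0.5]]]'

```text
time: 7.6
position: [461.0, -269.1, -17.0]
eef_rot: [-0.327, 2.05, -2.051]
force: [-6.2, 4.8, 15.4]
opening: 42.5
```

```bash
python3 - <<'E'
from mv import *
from plant import vision
p=vision.get_image("scene")["img"]; cv2.imwrite("pics/s9.png",cv2.resize(p[95:155,255:335],None,fx=9,fy=9,interpolation=cv2.INTER_CUBIC))
go(448,-272.5,25)
E
```

```text
t 7.7 pos [ 461.  -269.1  -17. ] jaw -1.255 tilt [ 0. -0. -1.] F [-5.1  3.4 14.8] open 42.5 j [-0.63  0.22  1.71 -0.    1.22  0.62]
turn deg [-0.02 -0.    0.01] shift m [ 0.0134 -0.042  -0.0008] |s| 44
turn deg [-0.02 -0.    0.01] shift m [ 0.0134 -0.042  -0.0008] |s| 44
```

View pics/s9.png

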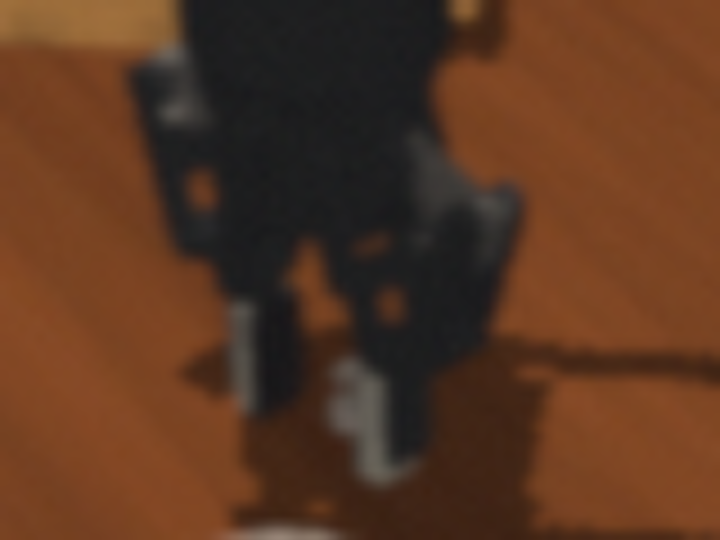

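>>> arm_command --series '[[[0, 0, 0, 0, -0.006, 0, 0.5], [0, 0, 0, 0.007, -0.006, -0.001, 0.5], [0, 0, 0, 0.0135, -0.006, -0.001, 0.5], [0, 0, 0, 0.0135, -0.006, -0.001, 0.5]]]'

```text
time: 8.05
position: [446.3, -272.2, -14.7]
eef_rot: [-0.327, 2.053, -2.051]
force: [-0.4, 0.7, -0.2]
opening: 43.0
```

>>> arm_command --series '[[[0, 0, 0, 0, 0, 0, 0.68], [0, 0, 0, 0, 0, 0, 0.75], [0, 0, 0, 0, 0, 0, 0.9], [0, 0, 0, 0, 0, 0, 0.9], [0, 0, 0, 0, 0, 0, 0.9]]]'

```text
time: 8.55
position: [447.8, -272.2, -14.1]
eef_rot: [-0.327, 2.051, -2.051]
force: [-0.9, 0.2, 0.8]
opening: 15.7
```

```bash
python3 - <<'E'
from mv import *
from plant import vision
p=vision.get_image("scene")["img"]; cv2.imwrite("pics/s10.png",cv2.resize(p[95:155,255:335],None,fx=9,fy=9,interpolation=cv2.INTER_CUBIC))
go(448,-272.5,25)
E
```

```text
t 8.6 pos [ 447.8 -272.2  -14. ] jaw -1.255 tilt [-0. -0. -1.] F [ 0.4  0.1 -0.4] open 15.7 j [-0.65  0.19  1.73 -0.    1.22  0.6 ]
turn deg [0. 0. 0.] shift m [-0.0001 -0.039   0.0004] |s| 39
turn deg [0. 0. 0.] shift m [-0.0001 -0.039   0.0004] |s| 39
```

View pics/s10.png

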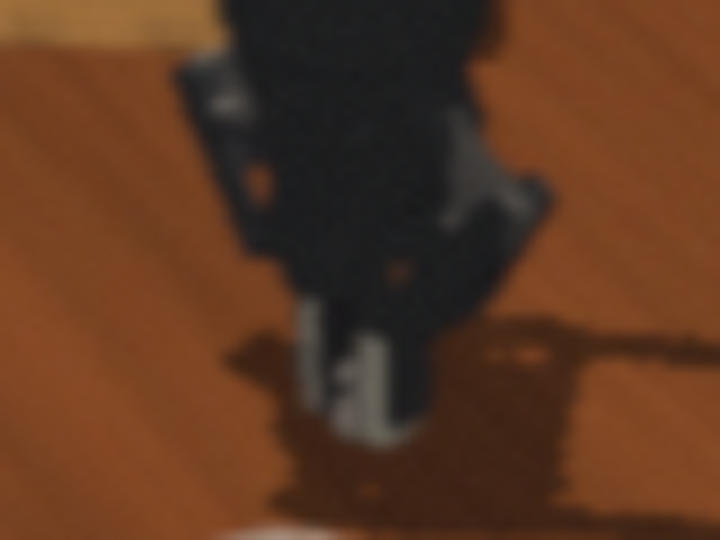

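>>> arm_command --series '[[[0, 0, 0, 0, -0.01, 0, 0.9], [0, 0, 0, 0, -0.03, 0, 0.9], [0, 0, 0, 0, -0.06, 0, 0.9], [0, 0, 0, 0, -0.06, 0, 0.9]]]' --squeeze 35

```text
time: 9.0
position: [450.8, -274.5, 51.6]
eef_rot: [-0.319, 2.04, -2.056]
force: [1.1, -0.4, 0.6]
opening: 15.0
```

```bash
python3 - <<'E'
from mv import *
from plant import vision
p=vision.get_image("scene")["img"]; cv2.imwrite("pics/s11.png",cv2.resize(p[80:155,255:335],None,fx=8,fy=8,interpolation=cv2.INTER_CUBIC))
go(635,-203,70)
E
```

```text
t 9.1 pos [ 449.7 -273.7   49.4] jaw -1.255 tilt [ 0.005 -0.004 -1.   ] F [-0.7 -0.2  0.4] open 15.4 j [-0.65  0.12  1.67 -0.    1.34  0.6 ]
turn deg [-0.33  0.   -0.22] shift m [-0.1982 -0.0199 -0.0095] |s| 199
turn deg [-0.33  0.   -0.22] shift m [-0.1982 -0.0199 -0.0095] |s| 199
```

View pics/s11.png

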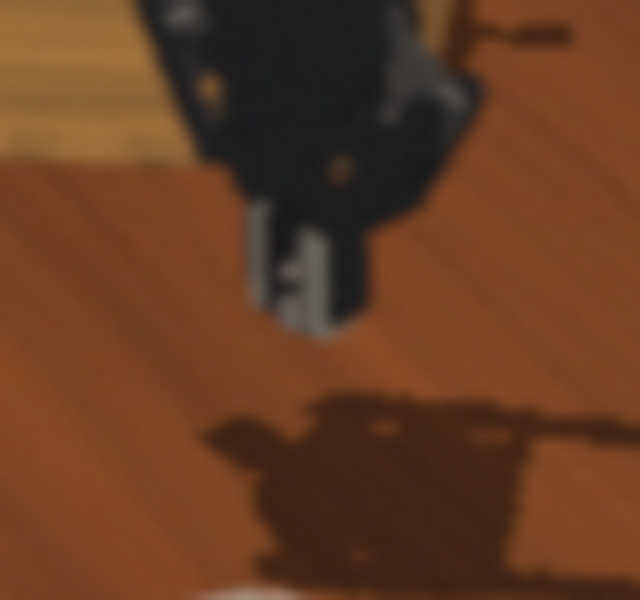

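>>> arm_command --series '[[[0, 0, 0, -0.186, 0, -0.01, 0.9], [0, 0, 0, -0.186, 0, -0.01, 0.9], [0, 0, 0, -0.186, 0, -0.01, 0.9], [0, 0, 0, -0.186, 0, -0.01, 0.9], [0, 0, 0, -0.186, 0, -0.01, 0.9]]]'

```text
time: 9.55
position: [624.5, -202.2, 44.3]
eef_rot: [-0.33, 2.05, -2.047]
force: [-1.3, -0.3, -0.4]
opening: 15.1
```

```bash
python3 - <<'E'
from mv import *
from plant import vision
p=vision.get_image("scene")["img"]; u,v=proj("scene",[635,-203,30]).astype(int);a=cv2.resize(p[v-40:v+30,u-35:u+35],None,fx=5.7,fy=5.7,interpolation=cv2.INTER_CUBIC)
p=vision.get_image("top")["img"]; u,v=proj("top",[635,-203,30]).astype(int);b=cv2.resize(p[v-35:v+35,u-35:u+35],None,fx=5.7,fy=5.7,interpolation=cv2.INTER_CUBIC)
cv2.imwrite("pics/s12.png",np.hstack([a,b]))
go(623.6,-206.8,20)
E
```

```text
t 9.7 pos [ 621.  -204.2   44.4] jaw -1.254 tilt [-0.003  0.001 -1.   ] F [ 0.1 -0.1 -0.3] open 15.2 j [-0.4   0.4   1.33 -0.    1.41  0.85]
turn deg [0.08 0.   0.15] shift m [-0.0018  0.0244  0.0033] |s| 25
turn deg [0.08 0.   0.15] shift m [-0.0018  0.0244  0.0033] |s| 25
```

View pics/s12.png

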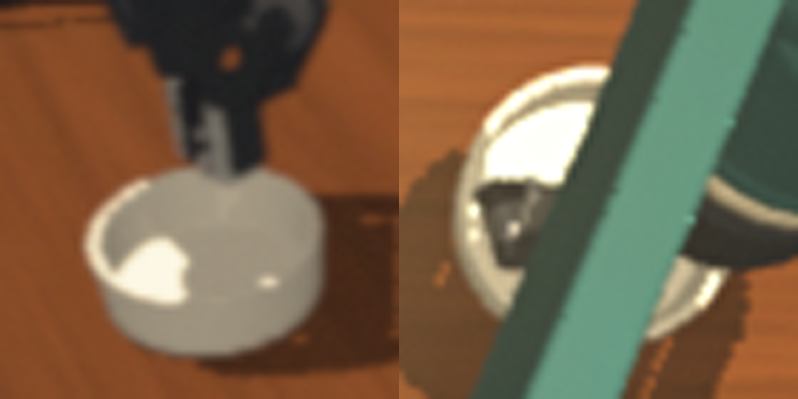

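```bash
python3 - <<'E'
from mv import *
u,v=proj("scene",[635,-203,30]).astype(int)
print((proj("scene",[621,-204,58])-(u-35,v-40)+.5)*5.7)
E
```

```text
[228.2416082  167.24510929]
```

>>> arm_command --series '[[[0, 0, 0, -0.001, 0.02, 0.003, 0.9], [0, 0, 0, -0.001, 0.035, 0.003, 0.9], [0, 0, 0, -0.001, 0.045, 0.003, 0.9], [0, 0, 0, -0.001, 0.046, 0.003, 0.9], [0, 0, 0, -0.001, 0.046, 0.003, 0.9]]]'

```text
time: 10.15
position: [622.6, -207.7, -0.3]
eef_rot: [-0.327, 2.052, -2.051]
force: [0.6, -0.1, -0.1]
opening: 15.2
```

>>> arm_command --series '[[[0, 0, 0, 0, 0, 0, 0.7], [0, 0, 0, 0, 0, 0, 0.7], [0, 0, 0, 0, 0, 0, 0.7], [0, 0, 0, 0, -0.03, 0, 0.7], [0, 0, 0, 0, -0.08, 0, 0.7]]]'

```text
time: 10.65
position: [620.3, -206.1, 75.8]
eef_rot: [-0.336, 2.06, -2.049]
force: [0.5, -0.9, 0.4]
opening: 25.1
```

```bash
python3 - <<'E'
from mv import *
from plant import vision
p=vision.get_image("scene")["img"]; u,v=proj("scene",[635,-203,30]).astype(int);a=cv2.resize(p[v-40:v+30,u-35:u+35],None,fx=5.7,fy=5.7,interpolation=cv2.INTER_CUBIC)
cv2.imwrite("pics/s13.png",a)
go(512.5,-4,75,-1.09+math.pi/2)
E
```

```text
t 10.7 pos [ 626.9 -208.9   90.4] jaw -1.255 tilt [ 0.011 -0.005 -1.   ] F [ 3.1 -1.4  7.6] open 25.5 j [-0.41  0.37  1.28 -0.    1.48  0.85]
turn deg [-2.000e-02  8.056e+01 -7.700e-01] shift m [ 0.0452  0.0131 -0.2304] |s| 235
turn deg [-8.100e-01 -9.944e+01  2.000e-02] shift m [ 0.0452  0.0131 -0.2304] |s| 235
```

View pics/s13.png

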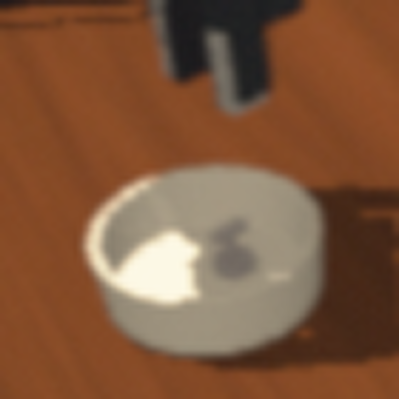

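```bash
python3 - <<'E'
from mv import *
go(522.3,-179,40,0.40-math.pi/2)
E
```

```text
t 10.7 pos [ 626.9 -208.9   90.4] jaw -1.255 tilt [ 0.011 -0.005 -1.   ] F [ 3.1 -1.4  7.6] open 25.5 j [-0.41  0.37  1.28 -0.    1.48  0.85]
turn deg [-0.49 -4.81 -0.51] shift m [ 0.0906  0.049  -0.0613] |s| 120
turn deg [  0.78 175.19  -0.76] shift m [ 0.0906  0.049  -0.0613] |s| 120
```

>>> arm_command --series '[[[0, -4.8, 0, 0.09, 0, -0.061, 0.2], [0, -4.8, 0, 0.09, 0.02, -0.061, 0.2], [0, -4.8, 0, 0.09, 0.035, -0.061, 0.2], [0, -4.8, 0, 0.09, 0.035, -0.061, 0.2], [0, -4.8, 0, 0.09, 0.035, -0.061, 0.2]]]'

```text
time: 11.2
position: [519.9, -177.9, 46.1]
eef_rot: [-0.403, 2.0, -2.003]
force: [-0.4, -0.3, 1.1]
opening: 68.3
```

```bash
python3 - <<'E'
from mv import *
from plant import vision
p=vision.get_image("scene")["img"]; u,v=proj("scene",[522,-179,30]).astype(int);a=cv2.resize(p[v-40:v+30,u-35:u+35],None,fx=8,fy=8,interpolation=cv2.INTER_CUBIC)
cv2.imwrite("pics/s14.png",a)
go(522.3,-179,-4,.40-math.pi/2)
E
```

```text
t 11.2 pos [ 520.9 -178.3   46.8] jaw -1.171 tilt [ 0.004 -0.002 -1.   ] F [-0.7 -0.3  0.5] open 68.5 j [-0.43  0.18  1.61 -0.    1.35  0.74]
turn deg [-0.18 -0.02 -0.16] shift m [-0.0009  0.0509  0.001 ] |s| 51
turn deg [  0.25 179.98  -0.28] shift m [-0.0009  0.0509  0.001 ] |s| 51
```

View pics/s14.png

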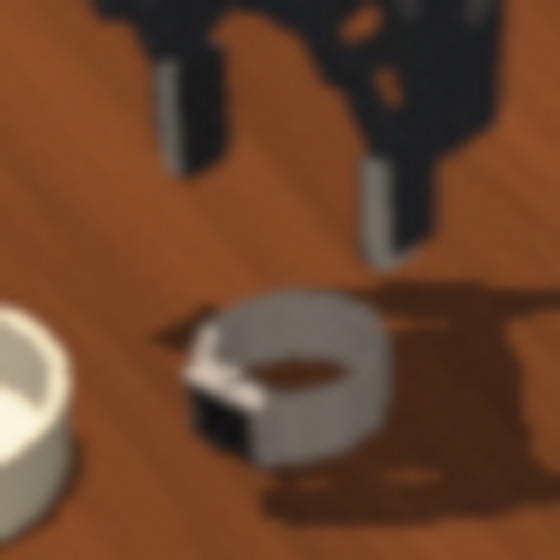

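>>> arm_command --series '[[[0, 0, 0, -0.001, 0.015, 0.001, 0.2], [0, 0, 0, -0.001, 0.025, 0.001, 0.2], [0, 0, 0, -0.001, 0.03, 0.001, 0.2], [0, 0, 0, -0.001, 0.03, 0.001, 0.2]]]'

```text
time: 11.65
position: [519.3, -177.6, 13.2]
eef_rot: [-0.408, 2.005, -2.001]
force: [-0.3, -0.4, 0.7]
opening: 68.3
```

```bash
python3 - <<'E'
from mv import *
from plant import vision
p=vision.get_image("scene")["img"]; u,v=proj("scene",[522,-179,30]).astype(int);a=cv2.resize(p[v-40:v+30,u-35:u+35],None,fx=8,fy=8,interpolation=cv2.INTER_CUBIC)
cv2.imwrite("pics/s15.png",a)
go(522.3,-179,-4,.40-math.pi/2)
E
```

```text
t 11.7 pos [ 519.8 -177.8   14. ] jaw -1.171 tilt [-0.002  0.001 -1.   ] F [ 0.7  0.  -0.3] open 68.3 j [-0.43  0.22  1.64 -0.    1.29  0.74]
turn deg [ 0.07 -0.02  0.08] shift m [-0.0019  0.018   0.0021] |s| 18
turn deg [-1.2000e-01  1.7998e+02  1.1000e-01] shift m [-0.0019  0.018   0.0021] |s| 18
```

View pics/s15.png

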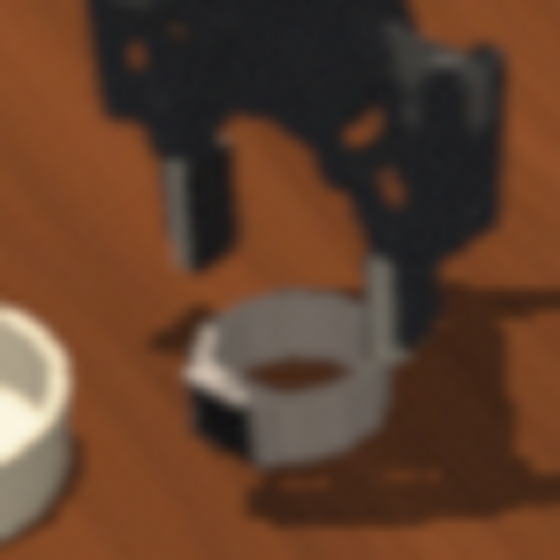

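>>> arm_command --series '[[[0, 0, 0, -0.002, 0.008, 0.002, 0.2], [0, 0, 0, -0.002, 0.014, 0.002, 0.2], [0, 0, 0, -0.002, 0.019, 0.002, 0.2], [0, 0, 0, -0.002, 0.019, 0.002, 0.2]]]'

```text
time: 12.1
position: [521.9, -178.7, -5.2]
eef_rot: [-0.407, 2.004, -2.001]
force: [-0.4, -0.0, -0.8]
opening: 68.5
```

>>> arm_command --series '[[[0, 0, 0, 0, 0, 0, 0.3], [0, 0, 0, 0, 0, 0, 0.35], [0, 0, 0, 0, 0, 0, 0.5], [0, 0, 0, 0, 0, 0, 0.5], [0, 0, 0, 0, 0, 0, 0.5]]]' --squeeze 40

```text
time: 12.6
position: [523.3, -179.4, -3.2]
eef_rot: [-0.404, 2.0, -2.002]
force: [0.6, -0.0, 2.9]
opening: 52.9
```

```bash
python3 - <<'E'
from mv import *
from plant import vision
p=vision.get_image("scene")["img"]; u,v=proj("scene",[522,-179,30]).astype(int);a=cv2.resize(p[v-40:v+30,u-35:u+35],None,fx=8,fy=8,interpolation=cv2.INTER_CUBIC)
cv2.imwrite("pics/s16.png",a)
go(522.3,-179,-4,.40-math.pi/2)
E
```

```text
t 12.7 pos [ 523.4 -179.3   -3.2] jaw -1.171 tilt [ 0.001 -0.001 -1.   ] F [ 1.  -0.6  2.9] open 52.6 j [-0.43  0.24  1.65 -0.    1.25  0.74]
turn deg [-0.07 -0.02 -0.06] shift m [ 0.0008  0.0008 -0.0007] |s| 1
turn deg [ 1.0000e-01  1.7998e+02 -1.1000e-01] shift m [ 0.0008  0.0008 -0.0007] |s| 1
```

View pics/s16.png

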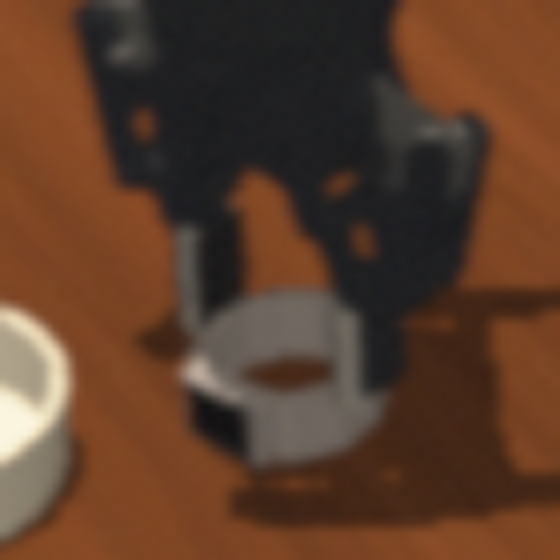

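>>> arm_command --series '[[[0, 0, 0, 0, -0.005, 0, 0.5], [0, 0, 0, 0, -0.02, 0, 0.5], [0, 0, 0, 0, -0.04, 0, 0.5], [0, 0, 0, 0, -0.06, 0, 0.5], [0, 0, 0, 0, -0.075, 0, 0.5]]]' --squeeze 60

```text
time: 13.15
position: [523.2, -179.2, 73.1]
eef_rot: [-0.404, 2.0, -2.002]
force: [0.3, -0.3, -0.8]
opening: 51.7
```

```bash
python3 - <<'E'
from mv import *
from plant import vision
p=vision.get_image("scene")["img"]; u,v=proj("scene",[522,-179,70]).astype(int);a=cv2.resize(p[v-40:v+30,u-35:u+35],None,fx=8,fy=8,interpolation=cv2.INTER_CUBIC)
cv2.imwrite("pics/s17.png",a)
go(650.5,204.5,72,-.80)
E
```

```text
t 13.2 pos [ 524.7 -179.9   75.8] jaw -1.171 tilt [ 0.006 -0.003 -1.   ] F [1.4 0.3 0.7] open 51.9 j [-0.43  0.16  1.57 -0.    1.4   0.74]
turn deg [ -0.32 -21.27  -0.19] shift m [-0.2654  0.0035 -0.3052] |s| 404
turn deg [  0.27 158.73  -0.45] shift m [-0.2654  0.0035 -0.3052] |s| 404
```

View pics/s17.png

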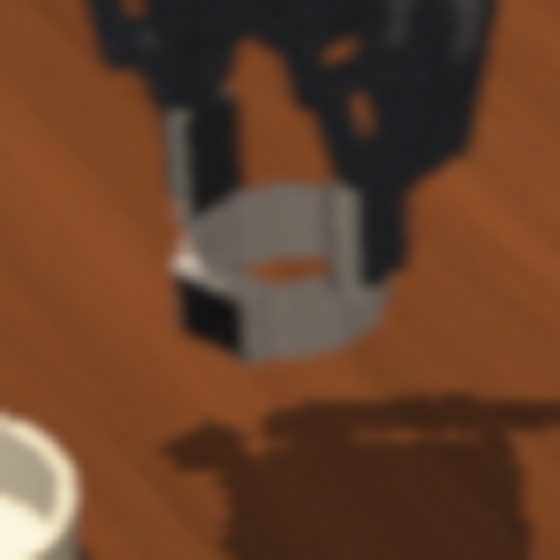

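>>> arm_command --series '[[[0, -2, 0, -0.015, 0, -0.018, 0.5], [0, -4, 0, -0.038, 0, -0.045, 0.5], [0, -6, 0, -0.065, 0, -0.077, 0.5], [0, -8, 0, -0.095, 0, -0.11, 0.5], [0, -10, 0, -0.125, 0, -0.144, 0.5]]]'

```text
time: 13.7
position: [581.9, 3.6, 70.8]
eef_rot: [-0.561, 1.895, -1.895]
force: [1.2, 0.3, -0.3]
opening: 52.0
```

```bash
python3 - <<'E'
from mv import *
go(650.5,204.5,72,-.80)
E
```

```text
t 13.7 pos [581.9   3.6  70.8] jaw -0.996 tilt [-0.001 -0.    -1.   ] F [ 1.2  0.3 -0.3] open 52.0 j [-0.09  0.23  1.5  -0.    1.41  0.9 ]
turn deg [ 1.000e-02 -1.123e+01  3.000e-02] shift m [-0.1668 -0.0013 -0.1313] |s| 212
turn deg [-4.0000e-02  1.6877e+02  2.0000e-02] shift m [-0.1668 -0.0013 -0.1313] |s| 212
```

>>> arm_command --series '[[[0, -2.5, 0, -0.04, 0, -0.03, 0.5], [0, -5, 0, -0.08, 0, -0.06, 0.5], [0, -8, 0, -0.115, 0, -0.09, 0.5], [0, -10, 0, -0.145, 0, -0.112, 0.5], [0, -11.2, 0, -0.165, 0, -0.13, 0.5]]]'

```text
time: 14.2
position: [649.9, 203.8, 70.2]
eef_rot: [-0.72, 1.769, -1.768]
force: [1.2, -0.6, -1.0]
opening: 51.5
```

>>> arm_command --series '[[[0, 0, 0, 0, 0, 0, 0.5], [0, 0, 0, 0, 0, 0, 0.5], [0, 0, 0, 0, 0, 0, 0.5]]]'

```text
time: 14.5
position: [649.4, 199.8, 70.6]
eef_rot: [-0.718, 1.771, -1.772]
force: [0.0, -0.0, -1.8]
opening: 51.6
```

```bash
python3 - <<'E'
from mv import *
from plant import vision
p=vision.get_image("scene")["img"]; a=cv2.resize(p[210:360,215:395],None,fx=3,fy=3,interpolation=cv2.INTER_CUBIC)
p=vision.get_image("top")["img"]; b=cv2.resize(p[40:190,160:260],None,fx=3,fy=3,interpolation=cv2.INTER_CUBIC)
cv2.imwrite("pics/s18.png",np.hstack([a[:,:540],b[:,:]])[:, :800])
go(650.5,204.5,72,-.80)
E
```

```text
t 14.6 pos [649.7 199.5  71. ] jaw -0.803 tilt [-0.    -0.001 -1.   ] F [-0.4 -0.5 -0.8] open 51.8 j [ 0.21  0.44  1.23 -0.    1.47  1.02]
turn deg [-0.01 -0.17  0.03] shift m [-0.004 -0.001 -0.003] |s| 5
turn deg [-5.0000e-02  1.7983e+02 -1.0000e-02] shift m [-0.004 -0.001 -0.003] |s| 5
```

View pics/s18.png

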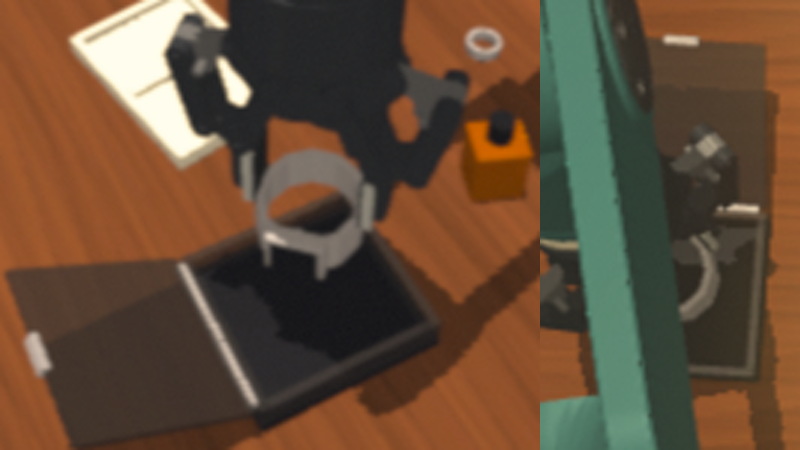

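```bash
python3 - <<'E'
from mv import *
f=lambda X:((proj("scene",X)-(215,210)+.5)*3).round()
a=math.radians(0)
yaw=-.803+math.pi/2-0.0
for z in (74,96):
  for q in np.linspace(0,2*np.pi,8,endpoint=False):
    dx,dy=30.5*math.cos(q),27*math.sin(q)
    print(z,round(q,2),f([649.7+dx*math.cos(yaw)-dy*math.sin(yaw),199.5+dx*math.sin(yaw)+dy*math.cos(yaw),z]))
E
```

```text
74 0.0 [292. 271.]
74 0.79 [334. 266.]
74 1.57 [361. 234.]
74 2.36 [356. 197.]
74 3.14 [325. 176.]
74 3.93 [286. 180.]
74 4.71 [259. 209.]
74 5.5 [261. 247.]
96 0.0 [292. 245.]
96 0.79 [336. 239.]
96 1.57 [363. 208.]
96 2.36 [358. 171.]
96 3.14 [326. 149.]
96 3.93 [286. 154.]
96 4.71 [258. 183.]
96 5.5 [260. 220.]
```

>>> arm_command --series '[[[0, 0, 0, -0.004, 0.01, -0.003, 0.5], [0, 0, 0, -0.004, 0.025, -0.003, 0.5], [0, 0, 0, -0.004, 0.04, -0.003, 0.5], [0, 0, 0, -0.004, 0.052, -0.003, 0.5], [0, 0, 0, -0.004, 0.056, -0.003, 0.5]]]'

```text
time: 15.1
position: [648.6, 205.3, 11.3]
eef_rot: [-0.723, 1.773, -1.772]
force: [-0.4, 0.2, -1.0]
opening: 51.8
```

>>> arm_command --series '[[[0, 0, 0, 0, 0.002, 0, 0.5], [0, 0, 0, 0, 0.004, 0, 0.5], [0, 0, 0, 0, 0.006, 0, 0.5], [0, 0, 0, 0, 0.006, 0, 0.5], [0, 0, 0, 0, 0.006, 0, 0.5]]]'

```text
time: 15.6
position: [650.9, 206.0, 9.5]
eef_rot: [-0.716, 1.77, -1.77]
force: [-0.1, 0.5, -0.7]
opening: 51.8
```

```bash
python3 - <<'E'
from mv import *
from plant import vision
p=vision.get_image("scene")["img"]; a=cv2.resize(p[210:360,215:395],None,fx=4,fy=4,interpolation=cv2.INTER_CUBIC)
cv2.imwrite("pics/s19.png",a[:600])
go(650.5,204.5,3,-.80)
E
```

```text
t 15.7 pos [650.9 206.    9.6] jaw -0.801 tilt [ 0.001  0.    -1.   ] F [-0.5  0.8 -1.3] open 51.6 j [ 0.22  0.49  1.29 -0.    1.37  1.02]
turn deg [-0.03 -0.07 -0.04] shift m [0.0014 0.0066 0.0008] |s| 7
turn deg [ 7.0000e-02  1.7993e+02 -5.0000e-02] shift m [0.0014 0.0066 0.0008] |s| 7
```

View pics/s19.png

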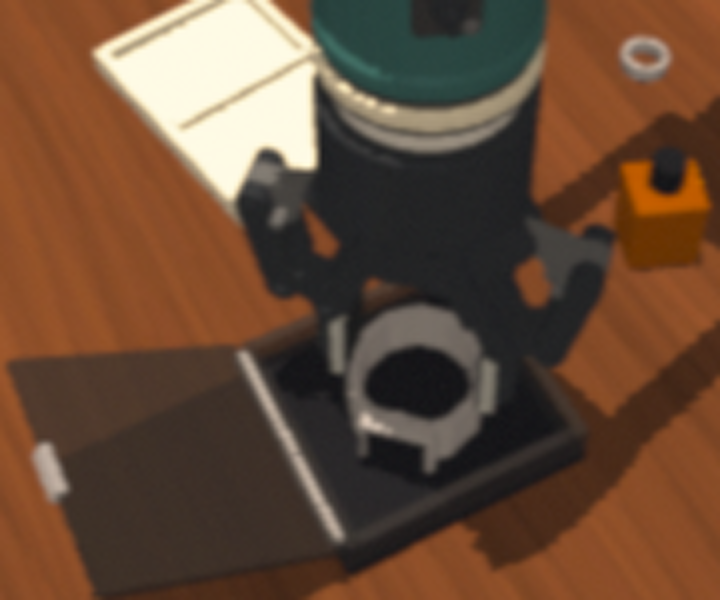

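>>> arm_command --series '[[[0, 0, 0, 0.001, 0.002, 0.001, 0.5], [0, 0, 0, 0.001, 0.004, 0.001, 0.5], [0, 0, 0, 0.001, 0.005, 0.001, 0.5], [0, 0, 0, 0.001, 0.005, 0.001, 0.5]]]'

```text
time: 16.05
position: [650.3, 204.4, 3.5]
eef_rot: [-0.718, 1.771, -1.771]
force: [-0.2, -0.1, -1.1]
opening: 52.1
```

>>> arm_command --series '[[[0, 0, 0, 0, 0.0005, 0, 0.5], [0, 0, 0, 0, 0.001, 0, 0.5], [0, 0, 0, 0, 0.001, 0, 0.5]]]'

```text
time: 16.35
position: [650.7, 204.5, 3.1]
eef_rot: [-0.717, 1.77, -1.77]
force: [-0.0, 0.3, 0.3]
opening: 51.9
```

>>> arm_command --series '[[[0, 0, 0, 0, 0.0005, 0, 0.5], [0, 0, 0, 0, 0.001, 0, 0.5], [0, 0, 0, 0, 0.001, 0, 0.5]]]'

```text
time: 16.65
position: [650.7, 204.5, 3.1]
eef_rot: [-0.717, 1.77, -1.77]
force: [-2.6, -0.5, 5.0]
opening: 51.2
```

>>> arm_command --series '[[[0, 0, 0, 0, 0, 0, 0.36], [0, 0, 0, 0, 0, 0, 0.3], [0, 0, 0, 0, 0, 0, 0.28], [0, 0, 0, 0, 0, 0, 0.28], [0, 0, 0, 0, 0, 0, 0.28]]]'

```text
time: 17.15
position: [650.6, 204.5, 1.7]
eef_rot: [-0.717, 1.77, -1.77]
force: [0.6, 0.1, 0.5]
opening: 61.1
```

>>> arm_command --series '[[[0, 0, 0, 0, -0.005, 0, 0.28], [0, 0, 0, 0, -0.015, 0, 0.28], [0, 0, 0, 0, -0.035, 0, 0.28], [0, 0, 0, 0, -0.065, 0, 0.28], [0, 0, 0, 0, -0.09, 0, 0.28]]]'

```text
time: 17.65
position: [651.1, 204.6, 94.6]
eef_rot: [-0.715, 1.769, -1.77]
force: [0.9, -0.1, 0.1]
opening: 61.7
```

```bash
python3 - <<'E'
from mv import *
from plant import vision
p=vision.get_image("scene")["img"]; a=cv2.resize(p[210:360,215:395],None,fx=4,fy=4,interpolation=cv2.INTER_CUBIC)
cv2.imwrite("pics/s20.png",a[:600])
go(438,262,60,-.80)
E
```

```text
t 17.7 pos [653.8 205.3 100.6] jaw -0.801 tilt [ 0.011  0.002 -1.   ] F [ 0.7 -0.3  3.9] open 61.4 j [ 0.22  0.42  1.19 -0.    1.52  1.02]
turn deg [-0.35 -0.07 -0.55] shift m [ 0.1159  0.0384 -0.1912] |s| 227
turn deg [  0.87 179.93  -0.54] shift m [ 0.1159  0.0384 -0.1912] |s| 227
```

View pics/s20.png

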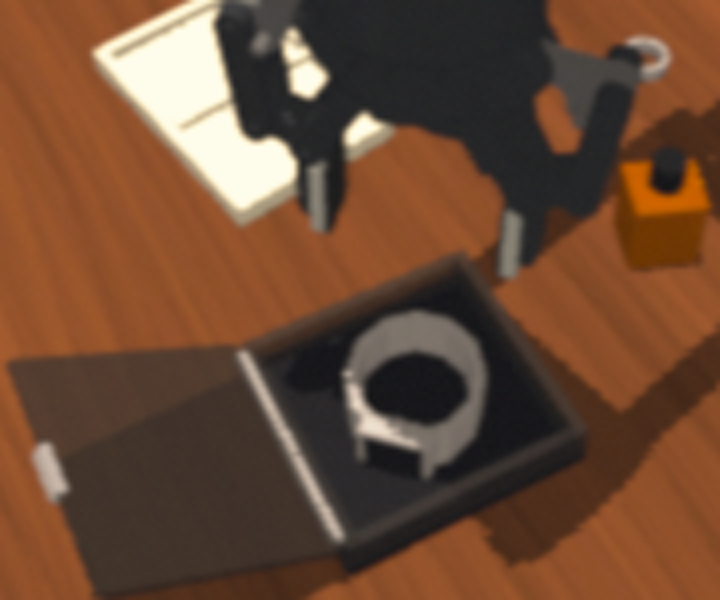

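>>> arm_command --series '[[[0, 0, 0, 0.023, 0, -0.038, 0.5], [0, 0, 0, 0.046, 0, -0.076, 0.5], [0, 0, 0, 0.07, 0, -0.115, 0.5], [0, 0, 0, 0.094, 0, -0.154, 0.5], [0, 0, 0, 0.116, 0, -0.191, 0.5]]]' --squeeze 35

```text
time: 18.2
position: [432.8, 261.3, 92.9]
eef_rot: [-0.715, 1.77, -1.77]
force: [0.2, 0.8, 1.1]
opening: 42.2
```

>>> arm_command --series '[[[0, 0, 0, 0, 0.02, 0, 0.5], [0, 0, 0, 0, 0.04, 0, 0.5], [0, 0, 0, 0, 0.04, 0, 0.5], [0, 0, 0, 0, 0.04, 0, 0.5]]]'

```text
time: 18.6
position: [434.6, 261.0, 52.6]
eef_rot: [-0.716, 1.77, -1.77]
force: [0.5, -0.6, 0.8]
opening: 42.8
```

```bash
python3 - <<'E'
from mv import *
from plant import vision
p=vision.get_image("scene")["img"]; u,v=proj("scene",[437.8,261.8,20]).astype(int);a=cv2.resize(p[v-40:v+30,u-35:u+35],None,fx=8,fy=8,interpolation=cv2.INTER_CUBIC)
q=(proj("scene",[437.8,261.8,3])-(u-35,v-40)+.5)*8; cv2.circle(a,tuple(q.astype(int)),3,(0,0,255),-1)
cv2.imwrite("pics/s21.png",a)
go(437.8,261.8,-14)
E
```

```text
t 18.6 pos [435.3 261.2  53.3] jaw -0.802 tilt [ 0.002  0.001 -1.   ] F [-0.4  0.1  0.2] open 42.6 j [ 0.43  0.08  1.71 -0.    1.35  1.23]
turn deg [-0.04  0.   -0.1 ] shift m [-0.0021  0.0673  0.0013] |s| 67
turn deg [-0.04  0.   -0.1 ] shift m [-0.0021  0.0673  0.0013] |s| 67
```

View pics/s21.png

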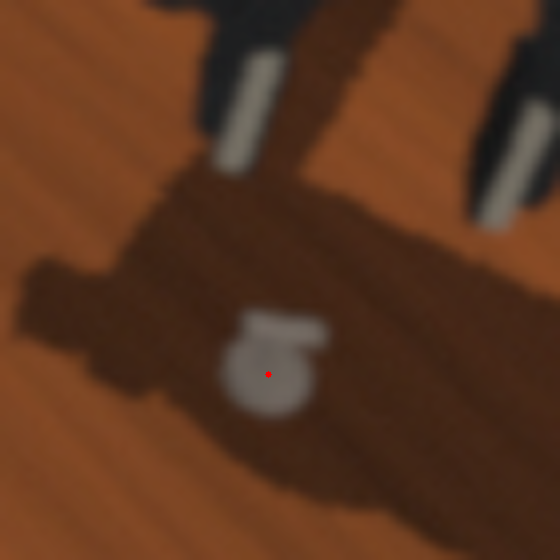

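>>> arm_command --series '[[[0, 0, 0, -0.002, 0.02, 0.001, 0.5], [0, 0, 0, -0.002, 0.04, 0.001, 0.5], [0, 0, 0, -0.002, 0.055, 0.001, 0.5], [0, 0, 0, -0.002, 0.062, 0.001, 0.5], [0, 0, 0, -0.002, 0.0665, 0.001, 0.5]]]'

```text
time: 19.15
position: [437.3, 261.8, -14.0]
eef_rot: [-0.715, 1.77, -1.77]
force: [0.0, 0.1, -0.0]
opening: 42.9
```

>>> arm_command --series '[[[0, 0, 0, 0, 0, 0, 0.5], [0, 0, 0, 0, 0, 0, 0.5]]]'

```text
time: 19.35
position: [437.4, 262.0, -13.5]
eef_rot: [-0.715, 1.77, -1.77]
force: [-0.2, 0.2, -0.2]
opening: 42.6
```

```bash
python3 - <<'E'
from mv import *
from plant import vision
p=vision.get_image("scene")["img"]; u,v=proj("scene",[437.8,261.8,20]).astype(int);a=cv2.resize(p[v-40:v+30,u-35:u+35],None,fx=8,fy=8,interpolation=cv2.INTER_CUBIC)
cv2.imwrite("pics/s22.png",a)
go(437.8,261.8,-14)
E
```

```text
t 19.4 pos [437.4 262.  -13.4] jaw -0.801 tilt [ 0.002  0.001 -1.   ] F [-0.5 -0.1 -0.4] open 42.7 j [ 0.43  0.16  1.76 -0.    1.21  1.23]
turn deg [-0.04  0.   -0.11] shift m [-0.0001  0.0006  0.0004] |s| 1
turn deg [-0.04  0.   -0.11] shift m [-0.0001  0.0006  0.0004] |s| 1
```

View pics/s22.png

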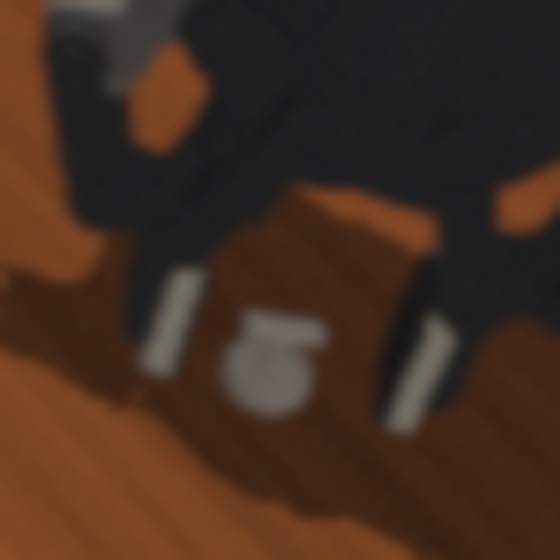

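>>> arm_command --series '[[[0, 0, 0, 0, 0, 0, 0.68], [0, 0, 0, 0, 0, 0, 0.75], [0, 0, 0, 0, 0, 0, 0.9], [0, 0, 0, 0, 0, 0, 0.9], [0, 0, 0, 0, 0, 0, 0.9]]]'

```text
time: 19.9
position: [436.9, 261.8, -13.9]
eef_rot: [-0.716, 1.77, -1.77]
force: [0.2, -0.1, 3.9]
opening: 15.1
```

>>> arm_command --series '[[[0, 0, 0, 0, -0.01, 0, 0.9], [0, 0, 0, 0, -0.035, 0, 0.9], [0, 0, 0, 0, -0.07, 0, 0.9], [0, 0, 0, 0, -0.095, 0, 0.9], [0, 0, 0, 0, -0.1, 0, 0.9]]]'

```text
time: 20.4
position: [438.7, 262.7, 89.6]
eef_rot: [-0.709, 1.768, -1.768]
force: [1.1, -0.5, -1.1]
opening: 15.0
```

```bash
python3 - <<'E'
from mv import *
from plant import vision
p=vision.get_image("scene")["img"]; u,v=proj("scene",[437.8,261.8,60]).astype(int);a=cv2.resize(p[v-40:v+40,u-35:u+35],None,fx=7,fy=7,interpolation=cv2.INTER_CUBIC)
cv2.imwrite("pics/s23.png",a)
go(646,-199,86,-1.255)
E
```

```text
t 20.4 pos [438.1 262.4  88.4] jaw -0.801 tilt [ 0.005  0.002 -1.   ] F [ 0.2 -0.3 -0.2] open 15.5 j [ 0.43  0.06  1.66 -0.    1.42  1.23]
turn deg [-0.04 26.   -0.31] shift m [0.1717 0.0024 0.476 ] |s| 506
turn deg [-4.30e-01 -1.54e+02  6.00e-02] shift m [0.1717 0.0024 0.476 ] |s| 506
```

View pics/s23.png

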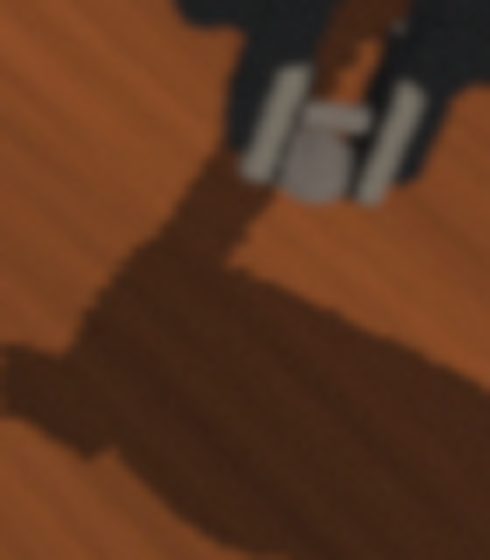

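```bash
python3 - <<'E'
from mv import *
u,v=proj("scene",[635,-203,30]).astype(int)
print(back("scene",u-35+234/5.7-.5,v-40+264/5.7-.5,8))
E
```

```text
[ 623.80742732 -207.50718288    8.        ]
```

>>> arm_command --series '[[[0, 5, 0, 0.01, 0, 0.028, 0.9], [0, 10, 0, 0.025, 0, 0.07, 0.9], [0, 15, 0, 0.041, 0, 0.115, 0.9], [0, 20, 0, 0.058, 0, 0.16, 0.9], [0, 26, 0, 0.075, 0, 0.208, 0.9]]]'

```text
time: 20.95
position: [526.0, 59.4, 83.3]
eef_rot: [-0.327, 2.055, -2.054]
force: [0.8, 0.4, -0.2]
opening: 15.3
```

```bash
python3 - <<'E'
from mv import *
go(646,-199,86,-1.255)
E
```

```text
t 20.9 pos [526.   59.4  83.3] jaw -1.258 tilt [-0.004  0.    -1.   ] F [ 0.8  0.4 -0.2] open 15.3 j [0.01 0.11 1.61 0.   1.42 1.26]
turn deg [ 0.08 -0.2   0.2 ] shift m [-0.0348 -0.0032  0.2828] |s| 285
turn deg [-3.100e-01  1.798e+02  1.200e-01] shift m [-0.0348 -0.0032  0.2828] |s| 285
```

>>> arm_command --series '[[[0, 0, 0, -0.006, 0, 0.047, 0.9], [0, 0, 0, -0.012, 0, 0.095, 0.9], [0, 0, 0, -0.018, 0, 0.142, 0.9], [0, 0, 0, -0.024, 0, 0.19, 0.9], [0, 0, 0, -0.029, 0, 0.235, 0.9]]]'

```text
time: 21.45
position: [626.9, -155.2, 82.7]
eef_rot: [-0.33, 2.055, -2.051]
force: [0.2, 0.6, -0.8]
opening: 15.3
```

>>> arm_command --series '[[[0, 0, 0, -0.004, 0, 0.025, 0.9], [0, 0, 0, -0.006, 0, 0.04, 0.9], [0, 0, 0, -0.006, 0, 0.045, 0.9], [0, 0, 0, -0.006, 0, 0.045, 0.9], [0, 0, 0, -0.006, 0, 0.045, 0.9]]]'

```text
time: 21.95
position: [646.7, -192.8, 85.2]
eef_rot: [-0.329, 2.052, -2.049]
force: [0.3, 0.1, 1.1]
opening: 15.3
```

```bash
python3 - <<'E'
from mv import *
go(646,-199,0,-1.255)
E
```

```text
t 21.9 pos [ 646.7 -192.8   85.2] jaw -1.254 tilt [-0.001  0.001 -1.   ] F [0.3 0.1 1.1] open 15.3 j [-0.37  0.42  1.23  0.    1.5   0.88]
turn deg [0.07 0.08 0.04] shift m [0.0026 0.0852 0.0058] |s| 85
turn deg [ 6.0000e-02 -1.7992e+02 -1.1000e-01] shift m [0.0026 0.0852 0.0058] |s| 85
```

>>> arm_command --series '[[[0, 0, 0, 0.002, 0.02, 0.006, 0.9], [0, 0, 0, 0.002, 0.045, 0.006, 0.9], [0, 0, 0, 0.002, 0.065, 0.006, 0.9], [0, 0, 0, 0.002, 0.08, 0.006, 0.9], [0, 0, 0, 0.002, 0.085, 0.006, 0.9]]]'

```text
time: 22.45
position: [645.8, -199.0, -1.6]
eef_rot: [-0.331, 2.054, -2.049]
force: [0.2, 0.5, -0.2]
opening: 15.0
```

```bash
python3 - <<'E'
from mv import *
from plant import vision
p=vision.get_image("scene")["img"]; u,v=proj("scene",[635,-203,30]).astype(int);a=cv2.resize(p[v-40:v+30,u-35:u+35],None,fx=5.7,fy=5.7,interpolation=cv2.INTER_CUBIC)
cv2.imwrite("pics/s24.png",a)
go(646,-199,0,-1.255)
E
```

```text
t 22.5 pos [ 646.  -199.3   -1.4] jaw -1.254 tilt [-0.003  0.001 -1.   ] F [-0.3  0.2 -1. ] open 15.3 j [-0.38  0.49  1.31  0.    1.35  0.87]
turn deg [0.12 0.06 0.14] shift m [-0.0001 -0.0014 -0.0003] |s| 1
turn deg [   0.22 -179.93   -0.19] shift m [-0.0001 -0.0014 -0.0003] |s| 1
```

View pics/s24.png

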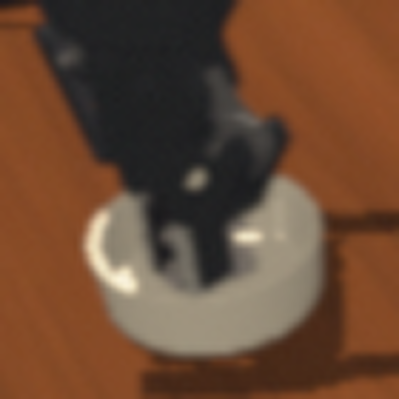

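>>> arm_command --series '[[[0, 0, 0, 0, 0, 0, 0.7], [0, 0, 0, 0, 0, 0, 0.7], [0, 0, 0, 0, 0, 0, 0.7], [0, 0, 0, 0, -0.03, 0, 0.7], [0, 0, 0, 0, -0.08, 0, 0.7]]]'

```text
time: 23.0
position: [644.3, -199.7, 76.7]
eef_rot: [-0.336, 2.06, -2.049]
force: [0.6, -0.4, -0.5]
opening: 26.0
```

```bash
python3 - <<'E'
from mv import *
from plant import vision
p=vision.get_image("scene")["img"]; u,v=proj("scene",[635,-203,30]).astype(int);a=cv2.resize(p[v-40:v+30,u-35:u+35],None,fx=5.7,fy=5.7,interpolation=cv2.INTER_CUBIC)
cv2.imwrite("pics/s25.png",a)
go(512.6,-3.9,78,-1.09-math.pi/2)
E
```

```text
t 23.1 pos [ 650.9 -202.2   91.5] jaw -1.255 tilt [ 0.012 -0.005 -1.   ] F [ 2.4 -1.8  6.6] open 25.8 j [-0.38  0.42  1.22 -0.    1.5   0.87]
turn deg [-0.   80.54 -0.82] shift m [ 0.07    0.0108 -0.2316] |s| 242
turn deg [ -0.86 -99.46   0.  ] shift m [ 0.07    0.0108 -0.2316] |s| 242
```

View pics/s25.png

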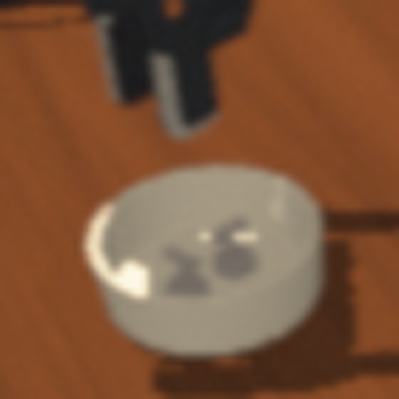

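>>> arm_command --series '[[[0, -8.5, 0, 0.012, 0, -0.04, 0.5], [0, -17, 0, 0.026, 0, -0.085, 0.5], [0, -25.5, 0, 0.04, 0, -0.13, 0.5], [0, -34, 0, 0.055, 0, -0.18, 0.5], [0, -42.5, 0, 0.068, 0, -0.225, 0.5]]]'

```text
time: 23.55
position: [512.1, -6.7, 81.6]
eef_rot: [-0.922, 1.571, -1.573]
force: [0.1, 0.9, 0.9]
opening: 42.4
```

>>> arm_command --series '[[[0, -8.5, 0, 0, 0, 0, 0.5], [0, -17, 0, 0, 0, 0, 0.5], [0, -25.5, 0, 0, 0, 0, 0.5], [0, -34, 0, 0, 0.015, 0, 0.5], [0, -42.5, 0, 0, 0.03, 0, 0.5]]]'

```text
time: 24.05
position: [514.1, -8.1, 52.1]
eef_rot: [-1.309, 1.031, -1.038]
force: [-0.5, -0.5, -0.2]
opening: 43.0
```

```bash
python3 - <<'E'
from mv import *
go(512.6,-3.9,46,.48)
E
```

```text
t 24.1 pos [514.1  -8.1  52.1] jaw 0.235 tilt [ 0.005 -0.001 -1.   ] F [-0.5 -0.5 -0.2] open 43.0 j [-0.13  0.1   1.69 -0.    1.35 -0.36]
turn deg [ -0.24 -14.05   0.13] shift m [-0.0044  0.0061 -0.0005] |s| 8
turn deg [ -0.19 165.94  -0.35] shift m [-0.0044  0.0061 -0.0005] |s| 8
```

>>> arm_command --series '[[[0, -7, 0, -0.003, 0.005, 0, 0.5], [0, -14, 0, -0.0045, 0.01, -0.001, 0.5], [0, -14, 0, -0.0045, 0.01, -0.001, 0.5], [0, -14, 0, -0.0045, 0.01, -0.001, 0.5]]]'

```text
time: 24.45
position: [511.3, -3.9, 41.4]
eef_rot: [-1.395, 0.855, -0.857]
force: [-0.6, -0.6, 0.2]
opening: 42.7
```

```bash
python3 - <<'E'
from mv import *
from plant import vision
p=vision.get_image("scene")["img"]; u,v=proj("scene",[512,-4,20]).astype(int);a=cv2.resize(p[v-40:v+30,u-35:u+35],None,fx=8,fy=8,interpolation=cv2.INTER_CUBIC)
q=(proj("scene",[512.5,-4,4])-(u-35,v-40)+.5)*8; cv2.circle(a,tuple(q.astype(int)),3,(0,0,255),-1)
cv2.imwrite("pics/s26.png",a)
go(512.6,-3.9,-12.5,.48)
E
```

```text
t 24.5 pos [511.4  -4.   41.5] jaw 0.471 tilt [ 0.002 -0.    -1.   ] F [0.3 0.3 0.5] open 42.8 j [-0.12  0.1   1.71 -0.    1.33 -0.59]
turn deg [-0.09 -0.54  0.07] shift m [0.0004 0.054  0.001 ] |s| 54
turn deg [-1.1000e-01  1.7946e+02 -1.4000e-01] shift m [0.0004 0.054  0.001 ] |s| 54
```

View pics/s26.png

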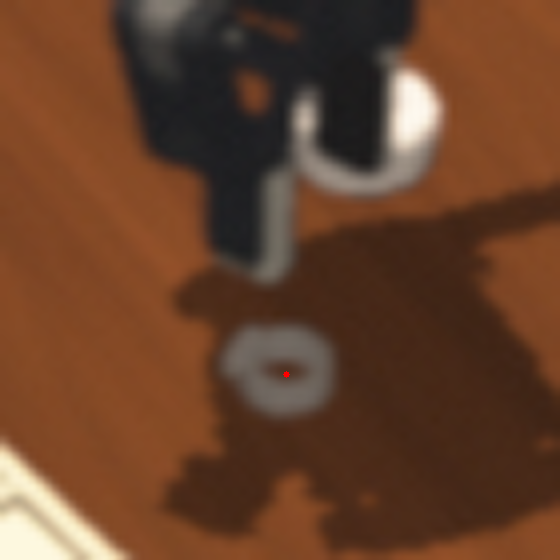

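>>> arm_command --series '[[[0, -0.5, 0, 0, 0.02, 0.001, 0.5], [0, -0.5, 0, 0, 0.035, 0.001, 0.5], [0, -0.5, 0, 0, 0.047, 0.001, 0.5], [0, -0.5, 0, 0, 0.054, 0.001, 0.5], [0, -0.5, 0, 0, 0.054, 0.001, 0.5]]]'

```text
time: 25.0
position: [510.9, -3.3, -14.3]
eef_rot: [-1.4, 0.849, -0.847]
force: [-0.2, 0.3, 0.6]
opening: 42.4
```

>>> arm_command --series '[[[0, 0, 0, 0, 0, 0, 0.6], [0, 0, 0, 0, 0, 0, 0.68], [0, 0, 0, 0, 0, 0, 0.8], [0, 0, 0, 0, 0, 0, 0.8], [0, 0, 0, 0, 0, 0, 0.8]]]'

```text
time: 25.5
position: [512.5, -3.4, -12.4]
eef_rot: [-1.398, 0.846, -0.849]
force: [-0.6, -0.0, 6.0]
opening: 22.2
```

```bash
python3 - <<'E'
from mv import *
from plant import vision
p=vision.get_image("scene")["img"]; u,v=proj("scene",[512,-4,20]).astype(int);a=cv2.resize(p[v-40:v+30,u-35:u+35],None,fx=8,fy=8,interpolation=cv2.INTER_CUBIC)
cv2.imwrite("pics/s27.png",a)
go(512.6,-3.9,60,.48)
E
```

```text
t 25.6 pos [512.5  -3.4 -12.4] jaw 0.482 tilt [ 0.002 -0.    -1.   ] F [-0.  -0.5  5. ] open 22.3 j [-0.12  0.17  1.76 -0.    1.21 -0.6 ]
turn deg [-0.1   0.09  0.08] shift m [ 0.0005 -0.0724 -0.    ] |s| 72
turn deg [ 1.2000e-01 -1.7991e+02  1.6000e-01] shift m [ 0.0005 -0.0724 -0.    ] |s| 72
```

View pics/s27.png

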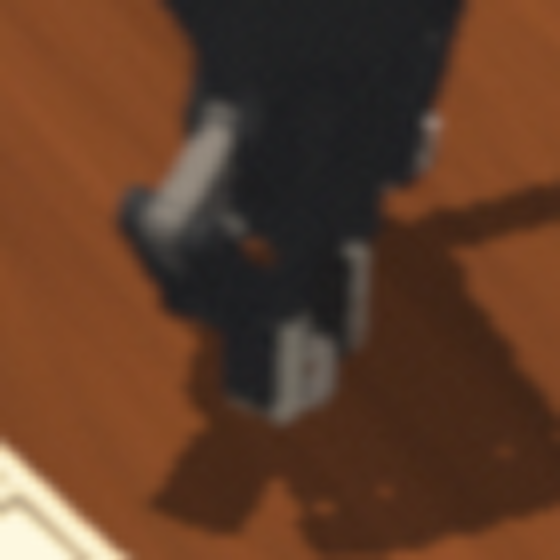

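>>> arm_command --series '[[[0, 0, 0, 0, -0.01, 0, 0.8], [0, 0, 0, 0, -0.03, 0, 0.8], [0, 0, 0, 0, -0.05, 0, 0.8], [0, 0, 0, 0, -0.06, 0, 0.8]]]'

```text
time: 25.95
position: [512.3, -3.4, 48.4]
eef_rot: [-1.398, 0.846, -0.849]
force: [0.4, -0.7, -0.2]
opening: 22.0
```

```bash
python3 - <<'E'
from mv import *
go(644.1,-18.7,48,.48)
E
```

```text
t 25.9 pos [512.3  -3.4  48.4] jaw 0.482 tilt [ 0.002 -0.    -1.   ] F [ 0.4 -0.7 -0.2] open 22.0 j [-0.12  0.1   1.7  -0.    1.34 -0.6 ]
turn deg [-0.11  0.09  0.08] shift m [0.0746 0.0007 0.1097] |s| 133
turn deg [ 1.3000e-01 -1.7991e+02  1.7000e-01] shift m [0.0746 0.0007 0.1097] |s| 133
```

>>> arm_command --series '[[[0, 0, 0, 0.02, 0, 0.03, 0.8], [0, 0, 0, 0.045, 0, 0.066, 0.8], [0, 0, 0, 0.07, 0, 0.1, 0.8], [0, 0, 0, 0.0745, 0, 0.1095, 0.8], [0, 0, 0, 0.0745, 0, 0.1095, 0.8]]]'

```text
time: 26.45
position: [643.5, -18.7, 45.4]
eef_rot: [-1.4, 0.849, -0.846]
force: [-0.3, 0.2, -0.6]
opening: 22.2
```

```bash
python3 - <<'E'
from mv import *
from plant import vision
p=vision.get_image("scene")["img"]; a=cv2.resize(p[170:275,230:330],None,fx=5.5,fy=5.5,interpolation=cv2.INTER_CUBIC)
cv2.imwrite("pics/s28.png",a)
go(644.1,-18.7,-7,.48)
E
```

```text
t 26.5 pos [642.2 -18.4  45.5] jaw 0.482 tilt [-0.003  0.    -1.   ] F [-0.3 -0.3 -0.2] open 22.3 j [-0.12  0.38  1.36 -0.    1.4  -0.6 ]
turn deg [ 0.13  0.1  -0.09] shift m [0.0012 0.0525 0.0017] |s| 53
turn deg [-1.400e-01 -1.799e+02 -2.100e-01] shift m [0.0012 0.0525 0.0017] |s| 53
```

View pics/s28.png

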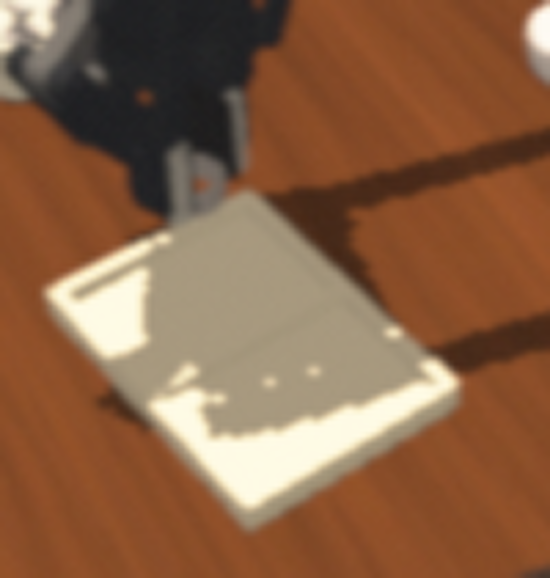

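>>> arm_command --series '[[[0, 0, 0, 0.001, 0.015, 0.002, 0.8], [0, 0, 0, 0.001, 0.03, 0.002, 0.8], [0, 0, 0, 0.001, 0.038, 0.002, 0.8], [0, 0, 0, 0.001, 0.038, 0.002, 0.8]]]'

```text
time: 26.9
position: [642.6, -18.2, 5.5]
eef_rot: [-1.402, 0.852, -0.844]
force: [-0.2, -0.4, -0.7]
opening: 22.0
```

```bash
python3 - <<'E'
from mv import *
from plant import vision
p=vision.get_image("scene")["img"]; a=cv2.resize(p[185:255,240:320],None,fx=8,fy=8,interpolation=cv2.INTER_CUBIC)
cv2.imwrite("pics/s29.png",a)
go(644.1,-18.7,-7,.48)
E
```

```text
t 26.9 pos [643.7 -18.4   6.9] jaw 0.482 tilt [-0.003  0.    -1.   ] F [-0.5 -0.3 -0.5] open 22.3 j [-0.12  0.42  1.4  -0.    1.33 -0.6 ]
turn deg [ 0.16  0.1  -0.1 ] shift m [0.0005 0.0139 0.0002] |s| 14
turn deg [-1.600e-01 -1.799e+02 -2.500e-01] shift m [0.0005 0.0139 0.0002] |s| 14
```

View pics/s29.png

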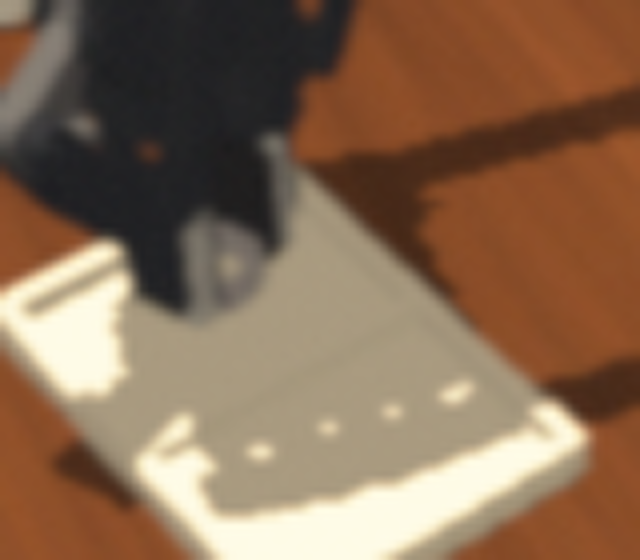

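>>> arm_command --series '[[[0, 0, 0, 0, 0.003, 0, 0.8], [0, 0, 0, 0, 0.006, 0, 0.8], [0, 0, 0, 0, 0.008, 0, 0.8], [0, 0, 0, 0, 0.008, 0, 0.8]]]' --squeeze 20

```text
time: 27.35
position: [645.3, -18.6, 0.3]
eef_rot: [-1.4, 0.848, -0.847]
force: [-0.6, 0.5, -1.3]
opening: 22.1
```

>>> arm_command --series '[[[0, 0, 0, 0, 0.001, 0, 0.8], [0, 0, 0, 0, 0.002, 0, 0.8], [0, 0, 0, 0, 0.003, 0, 0.8], [0, 0, 0, 0, 0.003, 0, 0.8]]]'

```text
time: 27.75
position: [645.2, -18.6, -2.7]
eef_rot: [-1.4, 0.848, -0.847]
force: [0.7, -0.3, -0.4]
opening: 21.9
```

>>> arm_command --series '[[[0, 0, 0, 0, 0.001, 0, 0.8], [0, 0, 0, 0, 0.002, 0, 0.8], [0, 0, 0, 0, 0.002, 0, 0.8]]]'

```text
time: 28.05
position: [645.2, -18.6, -4.7]
eef_rot: [-1.4, 0.848, -0.847]
force: [0.2, -0.1, -0.4]
opening: 22.3
```

```bash
python3 - <<'E'
from mv import *
from plant import vision
p=vision.get_image("scene")["img"]; a=cv2.resize(p[185:255,240:320],None,fx=8,fy=8,interpolation=cv2.INTER_CUBIC)
cv2.imwrite("pics/s30.png",a)
go(644.1,-18.7,-7,.48)
E
```

```text
t 28.1 pos [645.3 -18.6  -4.6] jaw 0.482 tilt [-0. -0. -1.] F [-0.2 -0.3  0. ] open 21.8 j [-0.12  0.43  1.4  -0.    1.31 -0.6 ]
turn deg [ 0.02  0.09 -0.  ] shift m [-0.0004  0.0024 -0.0011] |s| 3
turn deg [-0.0000e+00 -1.7991e+02 -3.0000e-02] shift m [-0.0004  0.0024 -0.0011] |s| 3
```

View pics/s30.png

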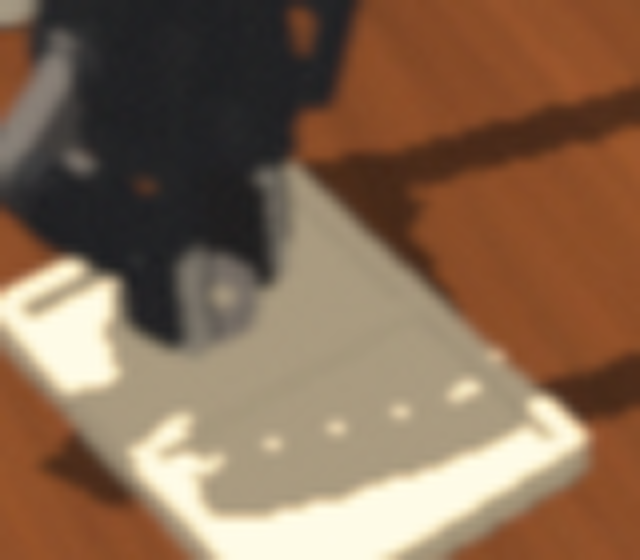

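>>> arm_command --series '[[[0, 0, 0, 0, 0.001, 0, 0.8], [0, 0, 0, 0, 0.002, 0, 0.8], [0, 0, 0, 0, 0.002, 0, 0.8]]]'

```text
time: 28.4
position: [645.2, -18.6, -6.7]
eef_rot: [-1.4, 0.848, -0.847]
force: [-0.3, -0.1, 0.7]
opening: 21.9
```

>>> arm_command --series '[[[0, 0, 0, 0, 0.0005, 0, 0.8], [0, 0, 0, 0, 0.001, 0, 0.8], [0, 0, 0, 0, 0.001, 0, 0.8]]]'

```text
time: 28.7
position: [645.4, -18.6, -7.3]
eef_rot: [-1.399, 0.847, -0.848]
force: [-0.6, -0.4, 0.9]
opening: 22.3
```

Near the floor; release (opening modestly) and lift.

>>> arm_command --series '[[[0, 0, 0, 0, 0, 0, 0.7], [0, 0, 0, 0, 0, 0, 0.64], [0, 0, 0, 0, 0, 0, 0.64], [0, 0, 0, 0, 0, 0, 0.64]]]'

```text
time: 29.1
position: [645.3, -18.6, -7.5]
eef_rot: [-1.399, 0.848, -0.848]
force: [0.4, 1.0, 0.3]
opening: 30.6
```

>>> arm_command --series '[[[0, 0, 0, 0, -0.01, 0, 0.64], [0, 0, 0, 0, -0.03, 0, 0.64], [0, 0, 0, 0, -0.06, 0, 0.64], [0, 0, 0, 0, -0.08, 0, 0.55], [0, 0, 0, 0, -0.08, 0, 0.5]]]'

```text
time: 29.6
position: [648.4, -18.9, 78.1]
eef_rot: [-1.395, 0.84, -0.854]
force: [0.2, 0.3, 1.0]
opening: 42.6
```

```bash
python3 - <<'E'
from mv import *
from plant import vision
p=vision.get_image("scene")["img"]; a=cv2.resize(p[185:255,240:320],None,fx=8,fy=8,interpolation=cv2.INTER_CUBIC)
cv2.imwrite("pics/s31.png",a)
go(448,89,70,0.3)
E
```

```text
t 29.6 pos [647.  -18.8  75.4] jaw 0.482 tilt [ 0.005 -0.001 -1.   ] F [-0.  -0.1 -0.3] open 42.6 j [-0.12  0.36  1.33 -0.    1.45 -0.6 ]
turn deg [-0.27 10.41  0.15] shift m [-0.1877  0.0042 -0.1264] |s| 226
turn deg [   0.23 -169.59    0.4 ] shift m [-0.1877  0.0042 -0.1264] |s| 226
```

View pics/s31.png

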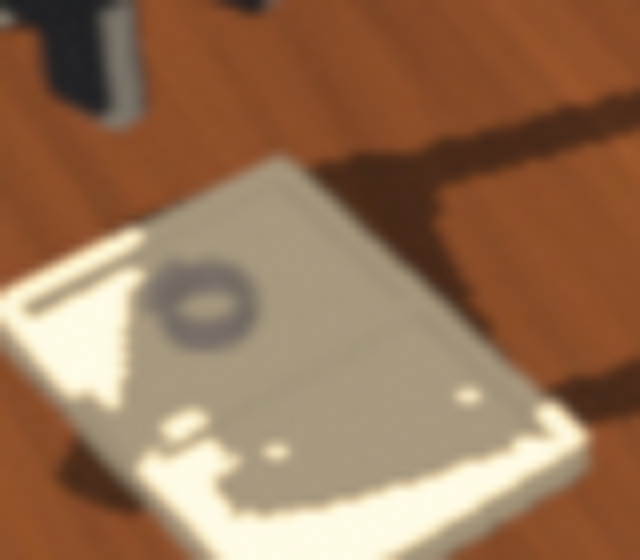

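>>> arm_command --series '[[[0, 0, 0, -0.037, 0, -0.025, 0.5], [0, 0, 0, -0.075, 0, -0.05, 0.5], [0, 0, 0, -0.115, 0, -0.078, 0.5], [0, 0, 0, -0.155, 0, -0.105, 0.5], [0, 0, 0, -0.187, 0, -0.126, 0.5]]]' --squeeze 35

```text
time: 30.15
position: [443.3, 89.6, 70.3]
eef_rot: [-1.402, 0.851, -0.845]
force: [-0.9, 0.5, 0.1]
opening: 43.1
```

>>> arm_command --series '[[[0, 0, 0, 0, 0.02, 0, 0.5], [0, 0, 0, 0, 0.035, 0, 0.5], [0, 0, 0, 0, 0.035, 0, 0.5], [0, 0, 0, 0, 0.035, 0, 0.5]]]'

```text
time: 30.55
position: [446.2, 88.7, 36.5]
eef_rot: [-1.401, 0.849, -0.846]
force: [-0.8, -0.3, 1.2]
opening: 42.8
```

```bash
python3 - <<'E'
from mv import *
from plant import vision
p=vision.get_image("scene")["img"]; u,v=proj("scene",[448,89,20]).astype(int);a=cv2.resize(p[v-40:v+30,u-35:u+35],None,fx=8,fy=8,interpolation=cv2.INTER_CUBIC)
q=(proj("scene",[448,89,4])-(u-35,v-40)+.5)*8; cv2.circle(a,tuple(q.astype(int)),3,(0,0,255),-1)
cv2.imwrite("pics/s32.png",a)
go(448,89,-12.5,.48)
E
```

```text
t 30.6 pos [447.1  88.6  37.3] jaw 0.481 tilt [-0.001 -0.    -1.   ] F [-0.2  0.4  0. ] open 42.6 j [ 0.07 -0.01  1.84 -0.    1.31 -0.41]
turn deg [ 0.04  0.08 -0.01] shift m [0.0001 0.0498 0.001 ] |s| 50
turn deg [-2.0000e-02 -1.7992e+02 -6.0000e-02] shift m [0.0001 0.0498 0.001 ] |s| 50
```

View pics/s32.png

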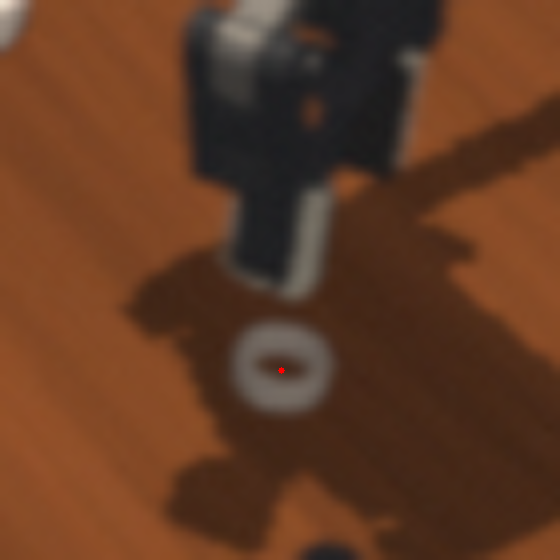

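>>> arm_command --series '[[[0, 0, 0, 0, 0.02, 0, 0.5], [0, 0, 0, 0, 0.035, 0, 0.5], [0, 0, 0, 0, 0.045, 0, 0.5], [0, 0, 0, 0, 0.05, 0, 0.5], [0, 0, 0, 0, 0.05, 0, 0.5]]]'

```text
time: 31.1
position: [447.0, 88.6, -12.8]
eef_rot: [-1.4, 0.848, -0.847]
force: [-0.1, 0.3, -0.4]
opening: 43.0
```

>>> arm_command --series '[[[0, 0, 0, 0, 0, 0, 0.6], [0, 0, 0, 0, 0, 0, 0.68], [0, 0, 0, 0, 0, 0, 0.8], [0, 0, 0, 0, 0, 0, 0.8], [0, 0, 0, 0, 0, 0, 0.8]]]'

```text
time: 31.6
position: [447.9, 88.8, -11.4]
eef_rot: [-1.398, 0.846, -0.849]
force: [-1.3, -0.2, 5.1]
opening: 21.1
```

>>> arm_command --series '[[[0, 0, 0, 0, -0.01, 0, 0.8], [0, 0, 0, 0, -0.03, 0, 0.8], [0, 0, 0, 0, -0.05, 0, 0.8], [0, 0, 0, 0, -0.06, 0, 0.8], [0, 0, 0, 0, -0.06, 0, 0.8]]]'

```text
time: 32.1
position: [448.4, 88.9, 49.3]
eef_rot: [-1.397, 0.845, -0.85]
force: [0.6, 0.3, -0.3]
opening: 21.3
```

```bash
python3 - <<'E'
from mv import *
from plant import vision
p=vision.get_image("scene")["img"]; u,v=proj("scene",[448,89,50]).astype(int);a=cv2.resize(p[v-40:v+30,u-35:u+35],None,fx=8,fy=8,interpolation=cv2.INTER_CUBIC)
cv2.imwrite("pics/s33.png",a)
go(633.3,42.3,48,.48)
E
```

```text
t 32.1 pos [447.5  88.8  48. ] jaw 0.482 tilt [ 0.001  0.    -1.   ] F [ 0.7 -0.6 -0.3] open 21.0 j [ 0.07 -0.02  1.83 -0.    1.34 -0.41]
turn deg [-0.07  0.09  0.04] shift m [0.1273 0.0003 0.1432] |s| 192
turn deg [ 6.0000e-02 -1.7991e+02  1.2000e-01] shift m [0.1273 0.0003 0.1432] |s| 192
```

View pics/s33.png

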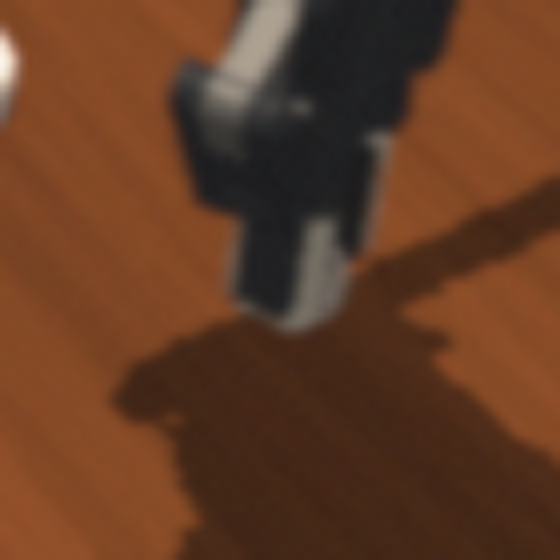

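>>> arm_command --series '[[[0, 0, 0, 0.02, 0, 0.023, 0.8], [0, 0, 0, 0.05, 0, 0.056, 0.8], [0, 0, 0, 0.08, 0, 0.09, 0.8], [0, 0, 0, 0.11, 0, 0.124, 0.8], [0, 0, 0, 0.127, 0, 0.143, 0.8]]]'

```text
time: 32.65
position: [634.5, 41.3, 45.3]
eef_rot: [-1.4, 0.849, -0.847]
force: [-1.4, 0.4, 0.3]
opening: 21.3
```

>>> arm_command --series '[[[0, 0, 0, 0, 0.015, 0, 0.8], [0, 0, 0, 0, 0.03, 0, 0.8], [0, 0, 0, 0, 0.04, 0, 0.8], [0, 0, 0, 0, 0.04, 0, 0.8]]]'

```text
time: 33.05
position: [629.0, 42.9, 3.7]
eef_rot: [-1.403, 0.853, -0.842]
force: [-0.4, 0.2, -0.3]
opening: 21.2
```

```bash
python3 - <<'E'
from mv import *
from plant import vision
p=vision.get_image("scene")["img"]; a=cv2.resize(p[195:275,240:330],None,fx=7,fy=7,interpolation=cv2.INTER_CUBIC)
cv2.imwrite("pics/s34.png",a)
go(633.3,42.3,-6,.48)
E
```

```text
t 33.1 pos [630.2  42.9   5.4] jaw 0.482 tilt [-0.004  0.    -1.   ] F [ 0.5  0.6 -1.1] open 21.2 j [-0.02  0.39  1.43 -0.    1.32 -0.5 ]
turn deg [ 0.23  0.12 -0.12] shift m [0.002  0.0114 0.0025] |s| 12
turn deg [  -0.19 -179.87   -0.35] shift m [0.002  0.0114 0.0025] |s| 12
```

View pics/s34.png

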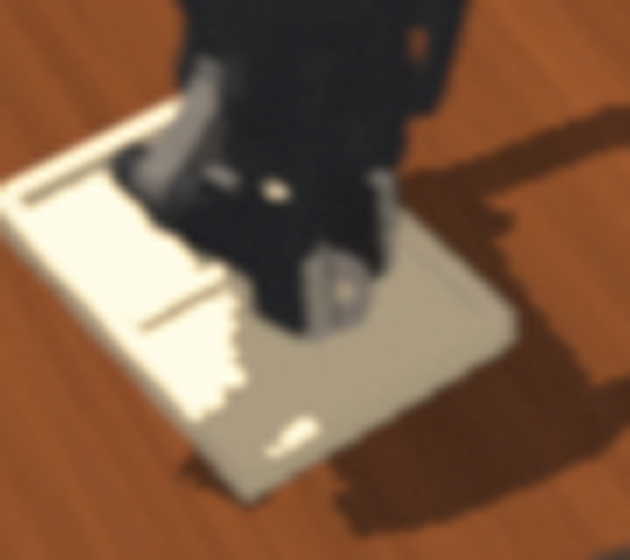

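>>> arm_command --series '[[[0, 0, 0, 0.001, 0.003, 0.001, 0.8], [0, 0, 0, 0.001, 0.006, 0.001, 0.8], [0, 0, 0, 0.001, 0.009, 0.001, 0.8], [0, 0, 0, 0.001, 0.0115, 0.001, 0.8], [0, 0, 0, 0.001, 0.0115, 0.001, 0.8]]]' --squeeze 20

```text
time: 33.6
position: [633.7, 42.0, -4.4]
eef_rot: [-1.4, 0.848, -0.847]
force: [0.3, -0.2, -0.2]
opening: 21.2
```

>>> arm_command --series '[[[0, 0, 0, 0, 0.0005, 0, 0.8], [0, 0, 0, 0, 0.001, 0, 0.8], [0, 0, 0, 0, 0.001, 0, 0.8]]]'

```text
time: 33.9
position: [634.0, 42.0, -5.0]
eef_rot: [-1.399, 0.847, -0.848]
force: [0.3, -0.3, 0.0]
opening: 20.6
```

>>> arm_command --series '[[[0, 0, 0, 0, 0.001, 0, 0.8], [0, 0, 0, 0, 0.0015, 0, 0.8], [0, 0, 0, 0, 0.0015, 0, 0.8]]]'

```text
time: 34.2
position: [634.1, 42.0, -6.3]
eef_rot: [-1.399, 0.847, -0.848]
force: [-0.1, -0.1, -0.3]
opening: 21.0
```

>>> arm_command --series '[[[0, 0, 0, 0, 0, 0, 0.7], [0, 0, 0, 0, 0, 0, 0.64], [0, 0, 0, 0, 0, 0, 0.64], [0, 0, 0, 0, 0, 0, 0.64]]]'

```text
time: 34.6
position: [634.0, 42.0, -6.5]
eef_rot: [-1.399, 0.848, -0.848]
force: [-0.1, 0.5, 0.3]
opening: 30.7
```

>>> arm_command --series '[[[0, 0, 0, 0, -0.01, 0, 0.64], [0, 0, 0, 0, -0.04, 0, 0.64], [0, 0, 0, 0, -0.09, 0, 0.64], [0, 0, 0, -0.05, -0.12, 0, 0.64], [0, 0, 0, -0.1, -0.15, 0, 0.64]]]'

```text
time: 35.1
position: [595.0, 118.0, 138.3]
eef_rot: [-1.396, 0.847, -0.852]
force: [0.3, 0.8, 0.2]
opening: 31.1
```

>>> arm_command --series '[[[0, 0, 0, 0, -0.03, -0.05, 0.64], [0, 0, 0, 0, -0.06, -0.1, 0.64], [0, 0, 0, 0, -0.06, -0.15, 0.64], [0, 0, 0, 0, -0.06, -0.2, 0.64], [0, 0, 0, 0, -0.06, -0.2, 0.64]]]'

```text
time: 35.6
position: [413.8, 24.3, 196.5]
eef_rot: [-1.399, 0.847, -0.85]
force: [-0.2, 0.6, 0.5]
opening: 30.6
```

```bash
python3 - <<'E'
from mv import *
from plant import vision
go(400,0,200)
p=vision.get_image("scene")["img"]; a=cv2.resize(p[130:370,190:470],None,fx=2.5,fy=2.5,interpolation=cv2.INTER_CUBIC)
cv2.imwrite("pics/f1.png",a)
p=vision.get_image("top")["img"]; cv2.imwrite("pics/f2.png",cv2.resize(p[40:290,150:470],None,fx=2.4,fy=2.4,interpolation=cv2.INTER_CUBIC)); cv2.imwrite("pics/f2raw.png",p)
E
```

```text
t 35.6 pos [413.8  24.3 196.5] jaw 0.48 tilt [ 0.002 -0.001 -1.   ] F [-0.2  0.6  0.5] open 30.6 j [-0.08 -0.22  1.7  -0.    1.66 -0.56]
turn deg [-0.06 -0.    0.1 ] shift m [ 0.0151 -0.0035 -0.0235] |s| 28
turn deg [-0.06 -0.    0.1 ] shift m [ 0.0151 -0.0035 -0.0235] |s| 28
```

View pics/f1.png

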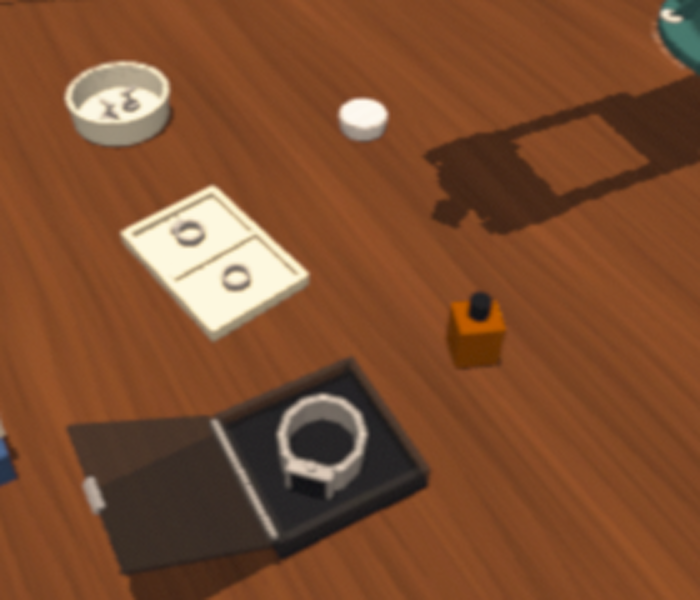

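View pics/f2.png

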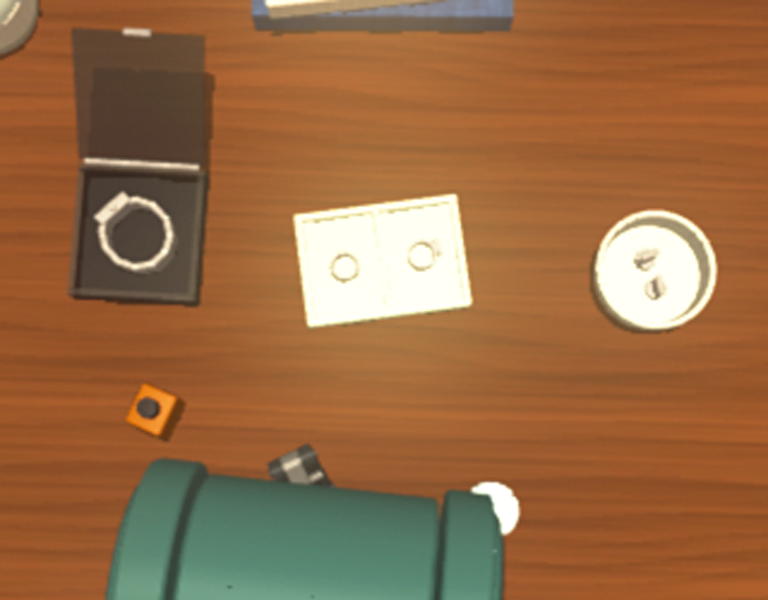

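>>> arm_command --series '[[[0, 0, 0, 0, 0, 0, 0.64], [0, 0, 0, 0, 0, 0, 0.64], [0, 0, 0, 0, 0, 0, 0.64], [0, 0, 0, 0, 0, 0, 0.64], [0, 0, 0, 0, 0, 0, 0.64]]]'

```text
time: 36.2
position: [417.3, 25.6, 194.7]
eef_rot: [-1.4, 0.848, -0.847]
force: [-0.5, -0.0, 0.4]
opening: 30.8
```

```bash
python3 - <<'E'
from plant import bot
print(bot.job_done())
E
```

```text
the job is handed in; nothing more can be done
None
```

I placed all five pieces and handed the job in at about 36 s of the 122 s allowed. No verdict was reported.

**Final positions:** The last pictures from both cameras show:
- the watch lying flat near the middle of the case floor;
- one ring flat in each half of the tray;
- both cufflinks inside the cup;
- the cologne bottle and polish tin where they started, by eye. I did not re-measure them, and the arm half hid the tin in the top view.

The arm was clear of everything.

**What failed or disagreed:**
- **Fingertip height:** The fingertips touched the shelf with the TCP reading about -17 mm, so they stood about 35–40 mm higher than the stated 22 mm reach implies. My first close on a cufflink therefore shut on air above it. The second caught only the top edge of its disc. I found the real height by touching the shelf with about 15 N and used that from then on.
- **Cameras:** The two cameras disagreed by about 2–3 mm, so I averaged them.
- **Gripper opening:** It read about 2–3 mm less than the known widths of the parts.
- **Rings:** Both rings tilted in the grip while being carried, but settled flat when released.

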